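# Open the screw-locked parts case and pack hubs and rollers in its foam

### The job

The black foam-lined parts case is locked by a screw cap on its front stud: unscrew the cap until the threads free, lift it off and set it upright, mouth down, near the middle of the steel tray. Lift the lid back until it rests on its stop, then press every white reel hub and black pinch roller on the mat upright and fully home in a foam cutout of its own size, one to a cutout. Leave the lid open, and do not disturb the wand, gauge and spring plate lying about.

Things in the scene. Friction and masses are not known exactly. Their poses are not given: they have to be found in the camera images.
- case: Black parts case fixed on the mat (mat top at z = 3 mm): open box 160 (its x) x 240 (y) x 78 mm high, 5 mm walls, under a hinged lid. Origin: centre of its underside; z up; its -x side is the front, facing the robot within 0.2 rad. Inside, grey foam up to 45 mm above the origin has five square cutouts 16 mm deep.
- stud_top (a point): Top of the upright threaded steel stud fixed in front of the case, on its axis (case x = -102 mm, y = 0), 106 mm above the case origin. It stands between the two prongs of the lid's fork. Right-handed thread, pitch 6 mm.
- cap: Round knurled aluminium screw cap, 34 mm diameter, 35 mm high, 70 g. Origin: centre of its underside, z up. Screwed down it is 86 mm above the case origin and holds the lid shut. Grip its solid upper 14 mm. Turned anticlockwise from above it rises 6 mm a turn and is free after 2 turns; turns easily, 1 mm up-down play, stays where left. Clear of the stud when 108 mm above the case origin.
- lid (a joint): Lid angle in rad: 0 shut, grows as the front edge rises, 1.8 on its stop (leaning back a little past upright). Stiff hinge along the case's y: it stays where it is left, and needs about 5 N at the pull.
- lid_pull (a point): Grip point on the lid's pull, an upright aluminium fin 12 mm thick (along the case's y), 16 mm long, 40 mm high on top of the 8 mm thick lid. Point: middle of the fin, 26 mm above the lid's top, 125 mm from the hinge line along the lid and 34 mm from it across the lid. The fin can turn between the fingertips as the lid swings.
- lid_hinge (a point): Middle of the lid's hinge line, at the far upper edge of the case (case x = +80 mm, 78 mm above the case origin). The line runs along the case's y. The lid (160 x 240 x 8 mm) and its fork reach 190 mm from it, so open it stands 270 mm above the mat.
- tray: Low square steel tray fixed on the mat, 110 x 110 mm, walls 3 mm thick and 16 mm high, inner floor 3 mm above its origin. Origin: centre of its underside.
- hub0: White nylon reel hub: round base 40 mm diameter and 19 mm high, on it a round boss 22 mm diameter to grip, 22 mm high; 41 mm high in all, about 50 g. Stands upright on the mat. Origin: centre of its underside, z up. May be absent.
- hub1: White nylon reel hub: round base 40 mm diameter and 19 mm high, on it a round boss 22 mm diameter to grip, 22 mm high; 41 mm high in all, about 50 g. Stands upright on the mat. Origin: centre of its underside, z up. May be absent.
- hub2: White nylon reel hub: round base 40 mm diameter and 19 mm high, on it a round boss 22 mm diameter to grip, 22 mm high; 41 mm high in all, about 50 g. Stands upright on the mat. Origin: centre of its underside, z up. May be absent.
- roller0: Black rubber pinch roller: plain cylinder 28 mm diameter, 34 mm high, about 50 g. Stands upright on the mat. Origin: centre of its underside, z up. May be absent.
- roller1: Black rubber pinch roller: plain cylinder 28 mm diameter, 34 mm high, about 50 g. Stands upright on the mat. Origin: centre of its underside, z up. May be absent.
- hub_cutout0 (a point): Centre of the floor of a square foam cutout for a hub, in the row nearer the hinge (66 mm apart): 45 mm wide, 16 mm deep, floor 29 mm above the case origin. Springy lips on its two sides along the case's y grip the base: pressing home takes up to about 15 N; laid in loosely, a hub stays up on the lips. Fully home, 3 mm of its base and the boss stand above the foam. Axes as the case's.
- hub_cutout1 (a point): Centre of the floor of a square foam cutout for a hub, in the row nearer the hinge (66 mm apart): 45 mm wide, 16 mm deep, floor 29 mm above the case origin. Springy lips on its two sides along the case's y grip the base: pressing home takes up to about 15 N; laid in loosely, a hub stays up on the lips. Fully home, 3 mm of its base and the boss stand above the foam. Axes as the case's.
- hub_cutout2 (a point): Centre of the floor of a square foam cutout for a hub, in the row nearer the hinge (66 mm apart): 45 mm wide, 16 mm deep, floor 29 mm above the case origin. Springy lips on its two sides along the case's y grip the base: pressing home takes up to about 15 N; laid in loosely, a hub stays up on the lips. Fully home, 3 mm of its base and the boss stand above the foam. Axes as the case's.
- roller_cutout0 (a point): Centre of the floor of a smaller square foam cutout for a roller, in the front row: 33 mm wide, 16 mm deep, floor and lips as in the hub cutouts. The two are 90 mm apart. A roller fully home stands 18 mm above the foam. Axes as the case's.
- roller_cutout1 (a point): Centre of the floor of a smaller square foam cutout for a roller, in the front row: 33 mm wide, 16 mm deep, floor and lips as in the hub cutouts. The two are 90 mm apart. A roller fully home stands 18 mm above the foam. Axes as the case's.
- wand: Bystander: red plastic demagnetizer wand, 170 mm long, lying beyond the case.
- gauge: Bystander: flat aluminium belt-sizing gauge, 160 x 36 x 6 mm, lying beyond the case.
- spring_plate: Bystander: small chrome cassette spring plate, 70 x 45 x 10 mm.
Mind the look-alikes: they are no part of the job. What is shaped like the roller1 but orange is not meant. What is shaped like the cap but pink is not meant.

How it is judged:
By the outcome, as a careful person would: the job done as asked, in the order asked, and still so for the second after the job is handed in, with the robot touching nothing.
Of hub0, hub1, hub2, roller0, roller1 only 3 to 5 are there at a start; the rules pass over those that are not, and their reading is None.
At some moment in a run one of hub0, hub1, hub2, roller0, roller1 may be knocked a few centimetres aside while the robot is not near it.
It also fails if it takes over 210 s, if anything falls off the work surface, if the arm or the gripper's body presses on something with over 40 N, if the wrist force passes 120 N, or if a joint passes its speed limit or range.

### The arm

A 6-joint arm with a two-finger parallel gripper is mounted at the origin on the work surface. World frame = base frame: x ahead of the robot, y to its left, z up, the work surface at z = 0. Lengths are in m, angles in rad, forces in N, time in s.
With the tool pointing down it reaches from about 0.35 to 0.925 m from the base axis. Payload 6.4 kg.
Tool frame: the origin (TCP) lies at the very end of the fingers, on their centre line; the grasp point (between the pads) lies bot.grip_point_offset behind it (bot.grip_point_offset is the distance from the TCP to the grasp point, in m); z points along the fingers, y is the line along which they close (so a half turn about z gives the same grasp; the last joint's range is limited). The gripper opens to 85 mm and grips with 20 to 120 N. Pads are 22 mm wide; open, the fingers measure 114 mm over their backs; the gripper's body (76 mm by 85 mm) begins 54 mm behind the grasp point. The pads swing forward as they close: fully open they stand 13 mm farther back than shut.
Start: joints at [-1.404, 0.245, 1.558, -0, 1.339, -0.174], TCP at [0.217, -0.613, 0.231] pointing down, gripper open.
Joint ranges: [-3.13, 3.13], [-1.02, 2.26], [0.13, 2.54], [-0.95, 4.09], [0.21, 2.88], [-2.74, 2.74]. Speed limits (rad/s): [2.57, 2.57, 3.14, 3.14, 3.14, 3.14].

### API

Orientations are given as a unit quaternion [w, x, y, z].
In Python, from station import bot gives the robot as it stands.
- The arm moves only by the tool carry_out, never from a script. Its argument "moves" is a list of rows, each a list of 3 entries, a list of its own where there are three numbers: the shift along the tool's x, y, z in mm, then the turn, a rotation vector about the tool's x, y, z in degrees, then the opening, from 0 (shut) to 1 (fully open). In form: [[[tx, ty, tz], [ax, ay, az], fingers], ...]. A call has exactly 5 rows; each row shifts and turns the commanded pose from where the row before left it, along the tool's axes as they then stand; what a row does not reach is not made up. A row lasts 1/12 s, in which the tool goes at most 41.7 mm and 7.16 degrees, less where a joint would pass 70% of its speed; a pose out of reach is approached as far as the arm can. A call with a gripper value outside its range is refused whole. The fingers move at their own pace and stop on an object; the grip force is fixed at half the most. Time passes only in rows, so rows that do not move let the fingers close, or fill a call up. It gives the time, the measured TCP pose, the force, the opening and the grip force at its end, in the units of the state.
- bot.read_state(): the state, without advancing time (a new reading comes with each control period).
- bot.get_image(name): name is "side" or "top" or "wrist"; returns (picture, depth): 420x560x3 uint8, blue, green, red; 420x560 float32, m along the optical axis (not along the pixel's ray), 0 where there is no reading.
- bot.calibration(name): a dict with "fx", "fy", "cx", "cy" (pixels), "R" (3x3) and "t" (3): a world point X has camera coordinates R X + t. Camera axes: x right, y down, z forward; pixel columns grow to the right and rows downward; lengths in m; the calibration is good to about 2 mm. A picture is of the moment at which its call begins: read the wrist's pose just before it. calibration takes no time and is no camera call; for the wrist camera it gives the pose at the moment of the call.
- bot.sign_off(): hands the job in; it is judged then, once.
The state is a dict: "clock": time; "qpos": joint angles; "qd": joint speeds; "joint_torque": joint torques, N m; "ee_pos": TCP position; "tcp_rot": TCP orientation; "contact_force": force on the tool from outside, world axes, zero at the start; "wrist_torque": the same for the moment, N m; "grip_width": opening from 0.0 (shut) to 1.0 (fully open); "gripper_force": force on a finger pad.
Only numpy, scipy, OpenCV 4.12 (cv2) and the standard library are available. Lean on these libraries where they do the work, as an engineer would, in place of code of your own. Each camera call takes 0.05 s, during which the arm holds its last target. There are 200 camera calls.

## Working session

There is one attempt and no reset: what is moved stays moved. The work goes in short steps, Python scripts to look and compute and a tool call to move; the robot and the scene stay as the last step left them, time stands still between calls to the robot, and variables do not carry over. Pictures are saved under pics/ and viewed, at most 14 in all, crops included, and the job is handed in when it is done.

Besides the shell and the picture viewer there is one more tool, called after "Request:" as a command line: name --argument value ..., lists and objects as JSON in quotes. carry_out: Moves the arm, as the interface text tells. Its arguments: {"type":"object","properties":{"moves":{"type":"array"}},"required":["moves"]}

```bash
mkdir -p pics; ls; cat > h.py <<'E'
import numpy as np, cv2
from station import bot
def grab(n):
    c=bot.calibration(n); im,d=bot.get_image(n); return im,d,c
def ray(c,u,v):
    R=np.array(c["R"]);t=np.array(c["t"]); o=-R.T@t
    return o,R.T@np.array([(u-c["cx"])/c["fx"],(v-c["cy"])/c["fy"],1.])
def onz(c,u,v,z):
    o,d=ray(c,u,v); return o+d*(z-o[2])/d[2]
def pts(c,d):
    v,u=np.mgrid[:d.shape[0],:d.shape[1]]
    P=np.stack([(u-c["cx"])/c["fx"]*d,(v-c["cy"])/c["fy"]*d,d],-1)
    return (P-np.array(c["t"]))@np.array(c["R"])
E
python3 - <<'E'
from h import *
print(bot.grip_point_offset, bot.read_state())
for n in("top","side"):
    im,d,c=grab(n); cv2.imwrite(f"pics/{n}0.png",im); np.savez(f"{n}0.npz",d=d,im=im,**c)
    print(n,-np.array(c["R"]).T@c["t"],c["R"],c["fx"])
E
```

```text
pics
0.0187 {'clock': 0.0, 'qpos': array([-1.40409254e+00,  2.45817411e-01,  1.55902840e+00, -2.08362401e-06,
        1.33869122e+00, -1.74081290e-01]), 'qd': array([-1.28641387e-03,  7.29356398e-05, -1.80088358e-03,  6.74218071e-04,
       -1.17603426e-03, -1.92388920e-03]), 'joint_torque': array([-5.36451571e-04, -4.29509497e+01, -3.26131439e+01, -1.75609466e-04,
        5.33619590e-03, -3.53281841e-06]), 'ee_pos': array([ 0.21716953, -0.61205184,  0.23017045]), 'tcp_rot': array([-9.72182219e-04,  9.85517774e-01,  1.69569374e-01,  2.57250547e-06]), 'contact_force': array([0.39443423, 0.28645627, 0.49803353]), 'wrist_torque': array([ 0.01045991,  0.01998511, -0.01652746]), 'gripper_force': 0.0, 'grip_width': 0.9957273701063691}
top [0.35259923 0.00321073 1.18087033] [[ 0.02441164 -0.99969716  0.00310933]
 [-0.97947657 -0.02454011 -0.20005855]
 [ 0.20007426  0.00183824 -0.97977901]] 478.8730791948722
side [0.17282306 0.72071464 0.95304964] [[-0.88815961 -0.4595272   0.00269305]
 [-0.33662988  0.64661594 -0.68452038]
 [ 0.31281437 -0.60886992 -0.72898875]] 493.9673923600991
```

View pics/top0.png

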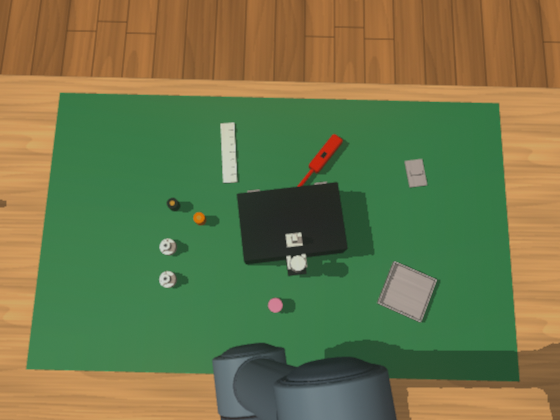

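View pics/side0.png

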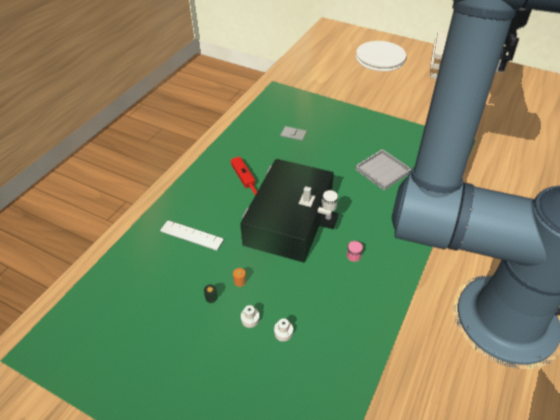

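Top view: two hubs at about (167,246) and (167,279), black roller (173,204), orange decoy (199,218), pink decoy (275,305), cap (297,263), pull fin (294,240), case (292,222), tray (408,292). The side view agrees and shows no other parts so far.

```bash
cat > m.py <<'E'
from h import *
D={n:dict(np.load(f"{n}0.npz")) for n in("top","side")}
for n in D:
    c=D[n];P=pts(c,c["d"]);z=P[...,2];x=P[...,0];y=P[...,1];im=c["im"]
    hsv=cv2.cvtColor(im,cv2.COLOR_BGR2HSV)
    ok=(c["d"]>0)&(x>.25)&(x<.95)
    print(n,"mat z",np.median(z[ok&(hsv[...,0]>50)&(hsv[...,0]<85)&(hsv[...,1]>100)]))
    # lid top
    m=(ok&(abs(z-.089)<.004)&(hsv[...,2]<60)).astype(np.uint8)
    k,l,s,ce=cv2.connectedComponentsWithStats(m); i=1+np.argmax(s[1:,4]); q=P[l==i]
    r=cv2.minAreaRect((q[:,:2]*1000).astype(np.float32)); print("lid",np.round(r[0],1),r[1],r[2],np.median(q[:,2]))
    for nm,zt,a in(("cap",.124,.004),("fin",.129,.004)):
        q=P[ok&(abs(z-zt)<a)&(x<.7)&(abs(y)<.2)]
        if len(q): print(nm,len(q),(q.min(0)+q.max(0))/2,q.mean(0),np.median(q[:,2]))
    # small objects
    m=(ok&(z>.012)&(z<.07)&(z>.015)).astype(np.uint8)
    k,l,s,ce=cv2.connectedComponentsWithStats(m)
    for i in range(1,k):
        if s[i,4]<20 or s[i,4]>4000: continue
        q=P[l==i]; zt=np.percentile(q[:,2],97); t=q[q[:,2]>zt-.004]
        print(np.round(ce[i]),s[i,4],"zt %.4f"%zt,"topc",np.round((t[:,:2].min(0)+t[:,:2].max(0))/2,4),np.round(np.ptp(t[:,:2],axis=0),3),"bb",np.round((q[:,:2].min(0)+q[:,:2].max(0))/2,4),np.round(np.ptp(q[:,:2],axis=0),3),im[l==i].mean(0).round())
c=D["top"];P=pts(c,c["d"])
m=((P[...,0]>.3)&(P[...,0]<.6)&(P[...,1]<-.15)&(P[...,1]>-.45)&(P[...,2]>.0045)&(P[...,2]<.03)).astype(np.uint8)
k,l,s,ce=cv2.connectedComponentsWithStats(m); i=1+np.argmax(s[1:,4]);print("tray",cv2.minAreaRect((P[l==i][:,:2]*1000).astype(np.float32)))
E
python3 m.py
```

```text
top mat z 0.0026660194530800166
lid [553.3 -35.9] (160.05316162109375, 237.9037322998047) 8.293970108032227 0.08870242875041684
cap 199 [ 0.47517609 -0.05170427  0.12409901] [ 0.45696801 -0.05022607  0.1239004 ] 0.12375174841434197
fin 88 [ 0.47809657 -0.0510299   0.12900583] [ 0.47782223 -0.04722701  0.12717273] 0.12640755046863866
[323. 157.] 618 zt 0.0322 topc [ 0.7408 -0.1233] [0.096 0.073] bb [ 0.7231 -0.1085] [0.137 0.111] [ 21.  42. 160.]
[173. 204.] 127 zt 0.0403 topc [0.5999 0.254 ] [0.025 0.027] bb [0.599 0.254] [0.028 0.027] [42. 67. 65.]
[200. 218.] 115 zt 0.0406 topc [0.5641 0.1869] [0.025 0.025] bb [0.5642 0.1862] [0.026 0.027] [ 21. 106. 173.]
[168. 247.] 213 zt 0.0458 topc [0.4947 0.2612] [0.022 0.02 ] bb [0.494  0.2618] [0.038 0.04 ] [151. 163. 163.]
[325. 254.] 93 zt 0.0676 topc [ 0.4856 -0.1253] [0.012 0.079] bb [ 0.4849 -0.119 ] [0.013 0.093] [33. 44. 31.]
[265. 261.] 95 zt 0.0672 topc [0.4635 0.0292] [0.011 0.081] bb [0.4645 0.0224] [0.014 0.097] [34. 46. 32.]
[395. 273.] 79 zt 0.0234 topc [ 0.4346 -0.2976] [0.068 0.076] bb [ 0.436  -0.2984] [0.071 0.078] [118. 1
[... 1885 characters left out ...]
b [0.5226 0.0138] [0.186 0.172] [40. 52. 37.]
[354. 250.] 215 zt 0.0408 topc [0.3617 0.0006] [0.034 0.033] bb [0.3611 0.    ] [0.035 0.038] [143. 125. 202.]
[239. 276.] 160 zt 0.0391 topc [0.5647 0.1914] [0.025 0.027] bb [0.5641 0.1916] [0.026 0.027] [ 59. 126. 193.]
[210. 292.] 174 zt 0.0400 topc [0.5993 0.2592] [0.026 0.026] bb [0.5986 0.2586] [0.027 0.029] [49. 75. 67.]
[250. 315.] 274 zt 0.0456 topc [0.4945 0.2654] [0.021 0.02 ] bb [0.4944 0.2658] [0.04 0.04] [194. 209. 206.]
[283. 329.] 287 zt 0.0459 topc [0.4158 0.2612] [0.02  0.021] bb [0.4155 0.261 ] [0.04  0.039] [201. 214. 212.]
tray ((418.28167724609375, -332.52783203125), (126.255615234375, 167.91339111328125), 62.53881072998047)
```

Request:
carry_out --moves '[[[20,-22,-2],[0,0,0],0.55],[[20,-22,-2],[0,0,0],0.55],[[20,-22,-2],[0,0,0],0.55],[[20,-22,-2],[0,0,0],0.55],[[20,-22,-2],[0,0,0],0.55]]'

```text
clock: 0.52
ee_pos: [0.275, -0.4739, 0.2407]
tcp_rot: [-0.001, 0.986, 0.169, -0.0]
contact_force: [-0.3, -0.3, 0.7]
grip_width: 0.55
gripper_force: 0.0
```

Request:
carry_out --moves '[[[20,-22,-2],[0,0,0],0.55],[[20,-22,-2],[0,0,0],0.55],[[20,-22,-2],[0,0,0],0.55],[[20,-22,-2],[0,0,0],0.55],[[20,-22,-2],[0,0,0],0.55]]'

```text
clock: 0.93
ee_pos: [0.3324, -0.3368, 0.2509]
tcp_rot: [-0.0, 0.986, 0.169, -0.0]
contact_force: [0.5, 0.3, 0.5]
grip_width: 0.551
gripper_force: 0.0
```

Request:
carry_out --moves '[[[20,-22,-2],[0,0,0],0.55],[[20,-22,-2],[0,0,0],0.55],[[20,-22,-2],[0,0,0],0.55],[[20,-22,-2],[0,0,0],0.55],[[20,-22,-2],[0,0,0],0.55]]'

```text
clock: 1.35
ee_pos: [0.3898, -0.1998, 0.261]
tcp_rot: [-0.0, 0.986, 0.169, -0.0]
contact_force: [0.3, -0.1, -0.4]
grip_width: 0.551
gripper_force: 0.0
```

Request:
carry_out --moves '[[[15,-22,-2],[0,0,0],0.55],[[15,-22,-2],[0,0,0],0.55],[[15,-22,-2],[0,0,0],0.55],[[0,0,0],[0,0,6],0.55],[[0,0,0],[0,0,5.2],0.55]]'

```text
clock: 1.77
ee_pos: [0.4101, -0.1226, 0.2671]
tcp_rot: [-0.0, 0.997, 0.072, -0.0]
contact_force: [0.3, -0.1, 0.4]
grip_width: 0.55
gripper_force: 0.0
```

```bash
cat >> h.py <<'E'
def st():
    s=bot.read_state(); w,x,y,z=s["tcp_rot"]
    from scipy.spatial.transform import Rotation as Ro
    R=Ro.from_quat([x,y,z,w]).as_matrix()
    print("t %.2f"%s["clock"],"p",np.round(s["ee_pos"]*1000,1),"yaw %.2f"%np.degrees(np.arctan2(R[1,0],R[0,0])),"z",np.round(R[:,2],3),"q6 %.0f"%np.degrees(s["qpos"][5]),"F",np.round(s["contact_force"],1),"w %.3f"%s["grip_width"],"gf %.0f"%s["gripper_force"])
    return s,R
def delta(target,R,p):
    print("tool delta mm",np.round(R.T@(np.array(target)-p)*1000,1))
E
python3 - <<'E'
from h import *
st(); im,d,c=grab("wrist"); print(-np.array(c["R"]).T@c["t"],np.round(c["R"],2)); cv2.imwrite("pics/w1.png",im); np.savez("w1.npz",im=im,d=d,**c)
im,d,c=grab("top"); cv2.imwrite("pics/top1.png",im)
E
```

```text
t 1.77 p [ 410.1 -122.6  267.1] yaw 8.23 z [-0.  0. -1.] q6 50 F [ 0.3 -0.1  0.4] w 0.550 gf 0
[ 0.49172045 -0.11106387  0.41003243] [[ 0.14 -0.99 -0.  ]
 [-0.94 -0.14  0.32]
 [-0.32 -0.04 -0.95]]
```

View pics/w1.png

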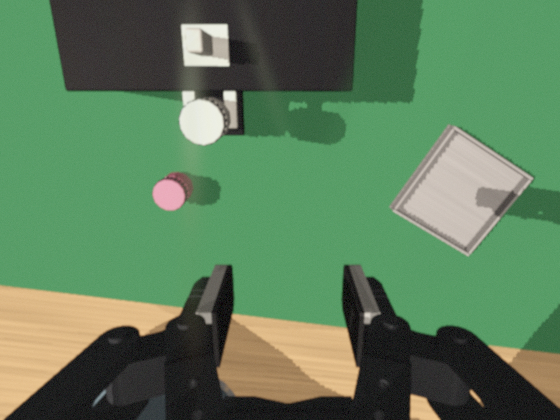

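View pics/top1.png

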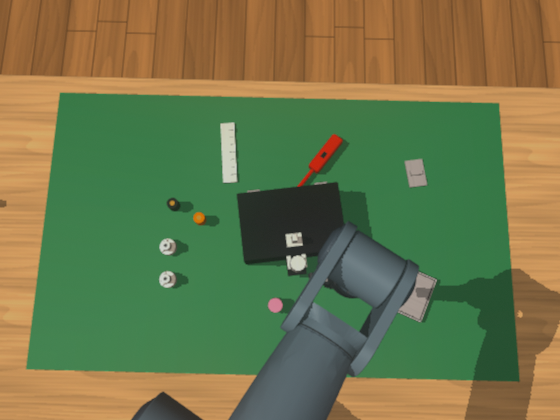

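Wrist view: cap top circle at about (202,121), fin top at (195,41), tray rim corners (454,126), (532,178), (468,253), (392,207). The top view shows nothing new where the arm stood, so the parts are two hubs and one roller.

```bash
python3 - <<'E'
from h import *
w=dict(np.load("w1.npz")); s,R=st(); im=w["im"]
P=pts(w,w["d"]); z=P[...,2]
hsv=cv2.cvtColor(im,cv2.COLOR_BGR2HSV)
m=((abs(z-.124)<.003)).astype(np.uint8); k,l,ss,ce=cv2.connectedComponentsWithStats(m)
for i in range(1,k):
    if ss[i,4]>50:
        u,v=np.nonzero(l==i)[1],np.nonzero(l==i)[0]; (cx,cy),r=cv2.minEnclosingCircle(np.stack([u,v],1).astype(np.float32)); 
        print("blob",ce[i],ss[i],cx,cy,r,onz(w,cx,cy,.124),np.median(z[l==i]))
t=[onz(w,*p,.019) for p in((454,126),(532,178),(468,253),(392,207))]; print("tray",np.mean(t,0))
# lid front edge line on z=.089
print("lid front corners",onz(w,66,91,.089),onz(w,352,91,.089))
for n in("top","side"):
    c=dict(np.load(n+"0.npz")); P=pts(c,c["d"]); m=(abs(P[...,2]-.124)<.003)&(abs(P[...,0]-.452)<.022)&(abs(P[...,1]+.049)<.03)
    q=P[m]; print(n,"cap",np.round(cv2.minEnclosingCircle((q[:,:2]*1000).astype(np.float32)),1) if 0 else cv2.minEnclosingCircle((q[:,:2]*1000).astype(np.float32)))
delta([.452,-.049,.16],R,s["ee_pos"])
E
```

```text
t 1.87 p [ 409.9 -123.6  267. ] yaw 8.40 z [-0.  0. -1.] q6 50 F [-0.6 -0.5 -0. ] w 0.550 gf 0
blob [201.71929825  44.42105263] [191  30  15  24  57] 197.0 41.739131927490234 12.75969123840332 [ 0.50965438 -0.04279434  0.124     ] 0.12371701511175441
blob [201.39804042 121.77954685] [ 179   99   46   47 1633] 201.0441131591797 122.04412078857422 24.145572662353516 [ 0.4539222  -0.04953008  0.124     ] 0.12442934828205665
tray [ 0.40450072 -0.31750574  0.019     ]
lid front corners [0.45849886 0.07122331 0.089     ] [ 0.49268706 -0.16471676  0.089     ]
top cap ((452.7364807128906, -50.90306854248047), 17.429393768310547)
side cap ((453.45245361328125, -46.26628112792969), 18.426307678222656)
tool delta mm [ 52.6 -67.6 107. ]
```

Request:
carry_out --moves '[[[11,-13,10],[0,0,0],0.55],[[11,-13,20],[0,0,0],0.55],[[11,-14,20],[0,0,0],0.55],[[11,-14,20],[0,0,0],0.55],[[10,-13,20],[0,0,0],0.55]]'

```text
clock: 2.28
ee_pos: [0.454, -0.0494, 0.1762]
tcp_rot: [-0.0, 0.997, 0.074, 0.0]
contact_force: [0.1, 0.7, -0.3]
grip_width: 0.55
gripper_force: 0.0
```

Request:
carry_out --moves '[[[0,0,0],[0,0,6.8],0.55],[[0,0,0],[0,0,6.8],0.55],[[0,0,0],[0,0,6.8],0.55],[[0,0,0],[0,0,6.8],0.55],[[0,0,0],[0,0,6.8],0.55]]'

```text
clock: 2.7
ee_pos: [0.4535, -0.0502, 0.1769]
tcp_rot: [-0.0, 0.975, -0.224, -0.0]
contact_force: [-1.0, 0.7, 0.4]
grip_width: 0.548
gripper_force: 0.0
```

Request:
carry_out --moves '[[[0,0,0],[0,0,6.8],0.55],[[0,0,0],[0,0,6.8],0.55],[[0,0,0],[0,0,6.8],0.55],[[0,0,0],[0,0,6.8],0.55],[[0,0,0],[0,0,6.8],0.55]]'

```text
clock: 3.12
ee_pos: [0.4536, -0.0503, 0.177]
tcp_rot: [0.0, 0.866, -0.499, -0.0]
contact_force: [-0.3, -0.1, 0.3]
grip_width: 0.55
gripper_force: 0.0
```

```bash
python3 - <<'E'
from h import *
s,R=st(); delta([.4533,-.0489,.097],R,s["ee_pos"])
E
```

```text
t 3.12 p [453.6 -50.3 177. ] yaw -59.90 z [-0.001  0.    -1.   ] q6 129 F [-0.3 -0.1  0.3] w 0.550 gf 0
tool delta mm [-1.3 -0.5 80. ]
```

Request:
carry_out --moves '[[[-1.3,-0.5,20],[0,0,0],0.55],[[0,0,20],[0,0,0],0.55],[[0,0,20],[0,0,0],0.55],[[0,0,12],[0,0,0],0.55],[[0,0,8],[0,0,0],0.55]]'

```text
clock: 3.53
ee_pos: [0.4523, -0.0485, 0.0954]
tcp_rot: [0.0, 0.868, -0.497, -0.002]
contact_force: [-0.1, 0.2, -0.4]
grip_width: 0.548
gripper_force: 0.0
```

Request:
carry_out --moves '[[[0,0,0],[0,0,0],0.2],[[0,0,0],[0,0,0],0.2],[[0,0,0],[0,0,0],0.2],[[0,0,0],[0,0,0],0.2],[[0,0,0],[0,0,0],0.2]]'

```text
clock: 3.95
ee_pos: [0.4536, -0.0488, 0.0976]
tcp_rot: [0.0, 0.868, -0.497, 0.0]
contact_force: [-0.7, -1.0, -2.9]
grip_width: 0.377
gripper_force: 59.9
```

```bash
python3 - <<'E'
from h import *
s,R=st(); print("F tool",R.T@s["contact_force"])
im,d,c=grab("side"); cv2.imwrite("pics/s2.png",cv2.resize(im[110:290,220:460],None,fx=3,fy=3))
E
```

```text
t 3.95 p [453.6 -48.8  97.6] yaw -59.65 z [ 0. -0. -1.] q6 129 F [-0.7 -1.  -2.9] w 0.377 gf 60
F tool [0.5047126  1.0788657  2.94279165]
```

View pics/s2.png

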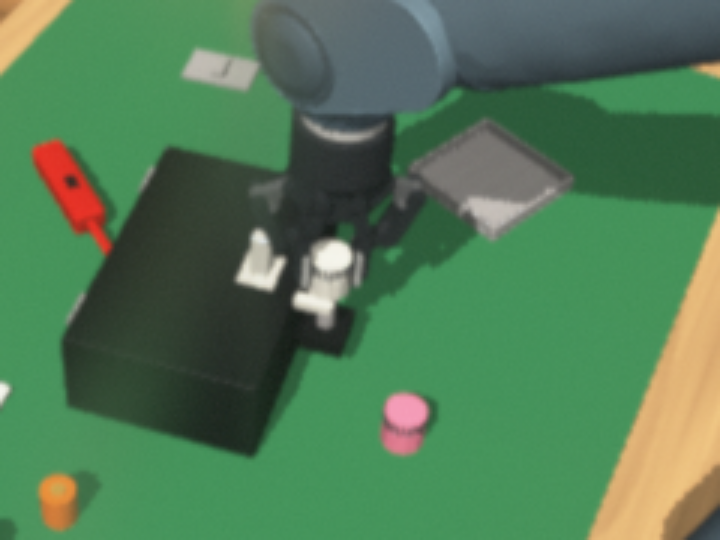

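Crop shows the fingers gripping the white-looking cap at crop (332,262), centred, fin and fork clear. Starting to unscrew.

Request:
carry_out --moves '[[[0,0,-0.12],[0,0,-7],0.2],[[0,0,-0.12],[0,0,-7],0.2],[[0,0,-0.12],[0,0,-7],0.2],[[0,0,-0.12],[0,0,-7],0.2],[[0,0,-0.12],[0,0,-7],0.2]]'

```text
clock: 4.42
ee_pos: [0.4531, -0.0484, 0.098]
tcp_rot: [-0.0, 0.978, -0.211, -0.001]
contact_force: [-3.5, 0.0, -1.2]
grip_width: 0.384
gripper_force: 60.0
```

Request:
carry_out --moves '[[[0,0,-0.12],[0,0,-7],0.2],[[0,0,-0.12],[0,0,-7],0.2],[[0,0,-0.12],[0,0,-7],0.2],[[0,0,-0.12],[0,0,-7],0.2],[[0,0,-0.12],[0,0,-7],0.2]]'

```text
clock: 4.83
ee_pos: [0.4526, -0.0489, 0.0985]
tcp_rot: [0.0, 0.996, 0.093, -0.001]
contact_force: [-4.0, -3.5, 0.2]
grip_width: 0.383
gripper_force: 60.0
```

```bash
python3 - <<'E'
from h import *
s,R=st(); print(s["wrist_torque"])
E
```

```text
t 4.83 p [452.6 -48.9  98.5] yaw 10.71 z [-0.003 -0.001 -1.   ] q6 59 F [-4.  -3.5  0.2] w 0.383 gf 60
[-0.53652818  0.77049811 -0.04134926]
```

Request:
carry_out --moves '[[[0,0,-0.12],[0,0,-7],0.2],[[0,0,-0.12],[0,0,-7],0.2],[[0,0,-0.12],[0,0,-7],0.2],[[0,0,-0.12],[0,0,-7],0.2],[[0,0,-0.12],[0,0,-7],0.2]]'

```text
clock: 5.25
ee_pos: [0.4527, -0.0496, 0.0992]
tcp_rot: [0.001, 0.921, 0.389, -0.002]
contact_force: [-5.6, -6.0, -3.2]
grip_width: 0.386
gripper_force: 60.0
```

Request:
carry_out --moves '[[[0,0,-0.12],[0,0,-7],0.2],[[0,0,-0.12],[0,0,-7],0.2],[[0,0,-0.12],[0,0,-7],0.2],[[0,0,-0.12],[0,0,-7],0.2],[[0,0,-0.12],[0,0,-7],0.2]]'

```text
clock: 5.67
ee_pos: [0.453, -0.0501, 0.0998]
tcp_rot: [0.001, 0.762, 0.648, -0.002]
contact_force: [-3.8, -8.7, -3.8]
grip_width: 0.383
gripper_force: 59.8
```

Request:
carry_out --moves '[[[0,0,-0.12],[0,0,-7],0.2],[[0,0,-0.12],[0,0,-7],0.2],[[0,0,-0.12],[0,0,-7],0.2],[[0,0,-0.12],[0,0,-7],0.2],[[0,0,-0.12],[0,0,-7],0.2]]'

```text
clock: 6.08
ee_pos: [0.4537, -0.05, 0.1006]
tcp_rot: [0.001, 0.532, 0.847, -0.001]
contact_force: [-0.1, -6.7, -4.8]
grip_width: 0.384
gripper_force: 59.9
```

Request:
carry_out --moves '[[[0,0,-0.12],[0,0,-7],0.2],[[0,0,-0.12],[0,0,-7],0.2],[[0,0,-0.12],[0,0,-7],0.2],[[0,0,-0.12],[0,0,-7],0.2],[[0,0,-0.12],[0,0,-7],0.2]]'

```text
clock: 6.5
ee_pos: [0.4541, -0.0497, 0.1012]
tcp_rot: [0.001, 0.253, 0.967, -0.001]
contact_force: [1.0, -5.2, -6.5]
grip_width: 0.383
gripper_force: 60.0
```

Request:
carry_out --moves '[[[0,0,-0.12],[0,0,-7],0.2],[[0,0,-0.12],[0,0,-7],0.2],[[0,0,-0.12],[0,0,-7],0.2],[[0,0,-0.12],[0,0,-7],0.2],[[0,0,-0.12],[0,0,-7],0.2]]'

```text
clock: 6.92
ee_pos: [0.454, -0.0492, 0.1018]
tcp_rot: [0.001, -0.049, 0.999, -0.001]
contact_force: [1.3, -2.1, -6.2]
grip_width: 0.382
gripper_force: 60.0
```

Request:
carry_out --moves '[[[0,0,0],[0,0,0],0.2],[[0,0,0],[0,0,0],0.55],[[0,0,0],[0,0,0],0.55],[[0,0,0],[0,0,0],0.55],[[0,0,0],[0,0,0],0.55]]'

```text
clock: 7.33
ee_pos: [0.4539, -0.0486, 0.102]
tcp_rot: [0.0, -0.046, 0.999, -0.0]
contact_force: [-0.1, 0.0, 1.0]
grip_width: 0.547
gripper_force: 0.0
```

```bash
python3 - <<'E'
from h import *
s,R=st(); delta([.4530,-.0489,.1015],R,s["ee_pos"])
E
```

```text
t 7.33 p [453.9 -48.6 102. ] yaw -174.73 z [ 0.001 -0.    -1.   ] q6 -116 F [-0.1  0.   1. ] w 0.547 gf 0
tool delta mm [ 1.  -0.2  0.5]
```

Request:
carry_out --moves '[[[0,0,0],[0,0,7],0.55],[[0,0,0],[0,0,7],0.55],[[0,0,0],[0,0,7],0.55],[[0,0,0],[0,0,7],0.55],[[0,0,0],[0,0,7],0.55]]'

```text
clock: 7.75
ee_pos: [0.4538, -0.0486, 0.1018]
tcp_rot: [0.0, 0.259, 0.966, 0.0]
contact_force: [0.1, 1.0, 0.5]
grip_width: 0.551
gripper_force: 0.0
```

Request:
carry_out --moves '[[[0,0,0],[0,0,7],0.55],[[0,0,0],[0,0,7],0.55],[[0,0,0],[0,0,7],0.55],[[0,0,0],[0,0,7],0.55],[[0,0,0],[0,0,7],0.55]]'

```text
clock: 8.17
ee_pos: [0.4538, -0.0485, 0.1018]
tcp_rot: [0.0, 0.538, 0.843, 0.0]
contact_force: [0.7, 0.2, 0.3]
grip_width: 0.551
gripper_force: 0.0
```

Request:
carry_out --moves '[[[0,0,0],[0,0,7],0.55],[[0,0,0],[0,0,7],0.55],[[0,0,0],[0,0,7],0.55],[[0,0,0],[0,0,7],0.55],[[0,0,0],[0,0,7],0.55]]'

```text
clock: 8.58
ee_pos: [0.4538, -0.0486, 0.1018]
tcp_rot: [0.0, 0.766, 0.642, 0.0]
contact_force: [-0.3, -0.3, -0.3]
grip_width: 0.554
gripper_force: 0.0
```

Request:
carry_out --moves '[[[0,0,0],[0,0,7],0.55],[[0,0,0],[0,0,7],0.55],[[0,0,0],[0,0,7],0.55],[[0,0,0],[0,0,7],0.55],[[0,0,0],[0,0,7],0.55]]'

```text
clock: 9.0
ee_pos: [0.4538, -0.0486, 0.1018]
tcp_rot: [0.0, 0.924, 0.382, 0.0]
contact_force: [1.3, -0.2, 0.0]
grip_width: 0.549
gripper_force: 0.0
```

Request:
carry_out --moves '[[[0,0,0],[0,0,7],0.55],[[0,0,0],[0,0,7],0.55],[[0,0,0],[0,0,7],0.55],[[0,0,0],[0,0,7],0.55],[[0,0,0],[0,0,7],0.55]]'

```text
clock: 9.42
ee_pos: [0.4537, -0.0485, 0.1018]
tcp_rot: [0.0, 0.996, 0.087, 0.0]
contact_force: [0.1, 0.3, 0.7]
grip_width: 0.551
gripper_force: 0.0
```

Request:
carry_out --moves '[[[0,0,0],[0,0,7],0.55],[[0,0,0],[0,0,7],0.55],[[0,0,0],[0,0,7],0.55],[[0,0,0],[0,0,7],0.55],[[0,0,0],[0,0,7],0.55]]'

```text
clock: 9.83
ee_pos: [0.4538, -0.0486, 0.1018]
tcp_rot: [-0.0, 0.976, -0.217, 0.0]
contact_force: [-0.3, -0.1, 0.6]
grip_width: 0.552
gripper_force: 0.0
```

Request:
carry_out --moves '[[[0,0,0],[0,0,7],0.55],[[0,0,0],[0,0,7],0.55],[[0,0,0],[0,0,7],0.55],[[0,0,0],[0,0,7],0.55],[[0,0,0],[0,0,7],0.55]]'

```text
clock: 10.25
ee_pos: [0.4538, -0.0486, 0.1018]
tcp_rot: [-0.0, 0.866, -0.501, 0.0]
contact_force: [0.5, 0.5, -0.6]
grip_width: 0.55
gripper_force: 0.0
```

```bash
python3 - <<'E'
from h import *
s,R=st(); delta([.4534,-.0490,.1015],R,s["ee_pos"])
im,d,c=grab("side"); P=pts(c,d); m=(abs(P[...,0]-.453)<.017)&(abs(P[...,1]+.046)<.017)&(P[...,2]>.11)&(P[...,2]<.14)&(im.min(-1)>150); print("cap top z",np.percentile(P[m][:,2],[10,50,90]),m.sum())
E
```

```text
t 10.25 p [453.8 -48.6 101.8] yaw -60.07 z [ 0. -0. -1.] q6 130 F [ 0.5  0.5 -0.6] w 0.550 gf 0
tool delta mm [0.2 0.5 0.3]
cap top z [0.11443864 0.12707932 0.12866847] 154
```

Request:
carry_out --moves '[[[0.2,0.5,0],[0,0,0],0.2],[[0,0,0],[0,0,0],0.2],[[0,0,0],[0,0,0],0.2],[[0,0,0],[0,0,0],0.2],[[0,0,-0.12],[0,0,-7],0.2]]'

```text
clock: 10.72
ee_pos: [0.4535, -0.0491, 0.102]
tcp_rot: [-0.0, 0.897, -0.442, 0.0]
contact_force: [-1.1, -0.6, 4.5]
grip_width: 0.383
gripper_force: 59.4
```

Request:
carry_out --moves '[[[0,0,-0.12],[0,0,-7],0.2],[[0,0,-0.12],[0,0,-7],0.2],[[0,0,-0.12],[0,0,-7],0.2],[[0,0,-0.12],[0,0,-7],0.2],[[0,0,-0.12],[0,0,-7],0.2]]'

```text
clock: 11.13
ee_pos: [0.4535, -0.0492, 0.1026]
tcp_rot: [0.0, 0.989, -0.15, 0.0]
contact_force: [-0.4, -0.3, 3.0]
grip_width: 0.382
gripper_force: 59.4
```

Request:
carry_out --moves '[[[0,0,-0.12],[0,0,-7],0.2],[[0,0,-0.12],[0,0,-7],0.2],[[0,0,-0.12],[0,0,-7],0.2],[[0,0,-0.12],[0,0,-7],0.2],[[0,0,-0.12],[0,0,-7],0.2]]'

```text
clock: 11.55
ee_pos: [0.4536, -0.0494, 0.1033]
tcp_rot: [0.001, 0.988, 0.154, 0.0]
contact_force: [-0.8, -1.3, 4.4]
grip_width: 0.383
gripper_force: 59.4
```

Request:
carry_out --moves '[[[0,0,-0.12],[0,0,-7],0.2],[[0,0,-0.12],[0,0,-7],0.2],[[0,0,-0.12],[0,0,-7],0.2],[[0,0,-0.12],[0,0,-7],0.2],[[0,0,-0.12],[0,0,-7],0.2]]'

```text
clock: 11.97
ee_pos: [0.4536, -0.0493, 0.1038]
tcp_rot: [0.0, 0.896, 0.444, 0.0]
contact_force: [-0.0, -1.5, 3.7]
grip_width: 0.377
gripper_force: 59.3
```

Request:
carry_out --moves '[[[0,0,-0.12],[0,0,-7],0.2],[[0,0,-0.12],[0,0,-7],0.2],[[0,0,-0.12],[0,0,-7],0.2],[[0,0,-0.12],[0,0,-7],0.2],[[0,0,-0.12],[0,0,-7],0.2]]'

```text
clock: 12.38
ee_pos: [0.4537, -0.0494, 0.1045]
tcp_rot: [0.001, 0.721, 0.693, 0.0]
contact_force: [0.1, -1.0, 3.5]
grip_width: 0.386
gripper_force: 59.3
```

Request:
carry_out --moves '[[[0,0,-0.12],[0,0,-7],0.2],[[0,0,-0.12],[0,0,-7],0.2],[[0,0,-0.12],[0,0,-7],0.2],[[0,0,-0.12],[0,0,-7],0.2],[[0,0,-0.12],[0,0,-7],0.2]]'

```text
clock: 12.8
ee_pos: [0.4537, -0.0493, 0.105]
tcp_rot: [0.001, 0.479, 0.878, -0.0]
contact_force: [0.4, 0.1, 2.5]
grip_width: 0.38
gripper_force: 59.3
```

Request:
carry_out --moves '[[[0,0,-0.12],[0,0,-7],0.2],[[0,0,-0.12],[0,0,-7],0.2],[[0,0,-0.12],[0,0,-7],0.2],[[0,0,-0.12],[0,0,-7],0.2],[[0,0,-0.12],[0,0,-7],0.2]]'

```text
clock: 13.22
ee_pos: [0.4538, -0.0493, 0.1056]
tcp_rot: [0.001, 0.193, 0.981, -0.0]
contact_force: [0.4, -1.0, 2.2]
grip_width: 0.381
gripper_force: 59.3
```

Request:
carry_out --moves '[[[0,0,-0.12],[0,0,-7],0.2],[[0,0,-0.12],[0,0,-7],0.2],[[0,0,-0.12],[0,0,-7],0.2],[[0,0,-0.12],[0,0,-7],0.2],[[0,0,-0.12],[0,0,-7],0.2]]'

```text
clock: 13.63
ee_pos: [0.4534, -0.0489, 0.106]
tcp_rot: [0.0, -0.111, 0.994, 0.0]
contact_force: [-0.5, 0.4, 3.1]
grip_width: 0.377
gripper_force: 59.4
```

Request:
carry_out --moves '[[[0,0,0],[0,0,0],0.2],[[0,0,0],[0,0,0],0.55],[[0,0,0],[0,0,0],0.55],[[0,0,0],[0,0,0],0.55],[[0,0,0],[0,0,0],0.55]]'

```text
clock: 14.05
ee_pos: [0.453, -0.049, 0.1056]
tcp_rot: [-0.0, -0.107, 0.994, 0.0]
contact_force: [-0.7, -0.4, -0.5]
grip_width: 0.545
gripper_force: 0.0
```

```bash
python3 - <<'E'
from h import *
s,R=st(); delta([.4534,-.0490,.1055],R,s["ee_pos"])
E
```

```text
t 14.05 p [453.  -49.  105.6] yaw -167.73 z [-0.  0. -1.] q6 -123 F [-0.7 -0.4 -0.5] w 0.545 gf 0
tool delta mm [-0.4 -0.1  0.1]
```

Request:
carry_out --moves '[[[0,0,0],[0,0,7],0.55],[[0,0,0],[0,0,7],0.55],[[0,0,0],[0,0,7],0.55],[[0,0,0],[0,0,7],0.55],[[0,0,0],[0,0,7],0.55]]'

```text
clock: 14.47
ee_pos: [0.4531, -0.0488, 0.1057]
tcp_rot: [-0.0, 0.2, 0.98, 0.0]
contact_force: [0.1, 0.2, -0.2]
grip_width: 0.55
gripper_force: 0.5
```

Request:
carry_out --moves '[[[0,0,0],[0,0,7],0.55],[[0,0,0],[0,0,7],0.55],[[0,0,0],[0,0,7],0.55],[[0,0,0],[0,0,7],0.55],[[0,0,0],[0,0,7],0.55]]'

```text
clock: 14.88
ee_pos: [0.4535, -0.0488, 0.1059]
tcp_rot: [0.0, 0.485, 0.874, 0.0]
contact_force: [0.6, 0.9, 1.3]
grip_width: 0.55
gripper_force: 0.8
```

Request:
carry_out --moves '[[[0,0,0],[0,0,7],0.55],[[0,0,0],[0,0,7],0.55],[[0,0,0],[0,0,7],0.55],[[0,0,0],[0,0,7],0.55],[[0,0,0],[0,0,7],0.55]]'

```text
clock: 15.3
ee_pos: [0.4535, -0.0489, 0.1059]
tcp_rot: [0.0, 0.726, 0.688, 0.0]
contact_force: [0.9, 0.4, 1.0]
grip_width: 0.545
gripper_force: 0.5
```

Request:
carry_out --moves '[[[0,0,0],[0,0,7],0.55],[[0,0,0],[0,0,7],0.55],[[0,0,0],[0,0,7],0.55],[[0,0,0],[0,0,7],0.55],[[0,0,0],[0,0,7],0.55]]'

```text
clock: 15.72
ee_pos: [0.4541, -0.0492, 0.1063]
tcp_rot: [0.001, 0.899, 0.438, 0.001]
contact_force: [1.9, -0.5, 0.4]
grip_width: 0.55
gripper_force: 1.0
```

Request:
carry_out --moves '[[[0,0,0],[0,0,7],0.55],[[0,0,0],[0,0,7],0.55],[[0,0,0],[0,0,7],0.55],[[0,0,0],[0,0,7],0.55],[[0,0,0],[0,0,7],0.55]]'

```text
clock: 16.13
ee_pos: [0.4531, -0.049, 0.1057]
tcp_rot: [-0.0, 0.989, 0.147, -0.0]
contact_force: [0.8, 0.2, -0.1]
grip_width: 0.551
gripper_force: 0.0
```

Request:
carry_out --moves '[[[0,0,0],[0,0,7],0.55],[[0,0,0],[0,0,7],0.55],[[0,0,0],[0,0,7],0.55],[[0,0,0],[0,0,7],0.55],[[0,0,0],[0,0,7],0.55]]'

```text
clock: 16.55
ee_pos: [0.4531, -0.049, 0.1056]
tcp_rot: [-0.0, 0.988, -0.157, -0.0]
contact_force: [0.1, -0.0, -0.2]
grip_width: 0.548
gripper_force: 0.0
```

Request:
carry_out --moves '[[[0,0,0],[0,0,7],0.55],[[0,0,0],[0,0,7],0.55],[[0,0,0],[0,0,7],0.55],[[0,0,0],[0,0,7],0.55],[[0,0,0],[0,0,7],0.55]]'

```text
clock: 16.97
ee_pos: [0.4531, -0.049, 0.1056]
tcp_rot: [0.0, 0.895, -0.447, -0.0]
contact_force: [1.0, -0.6, 0.5]
grip_width: 0.551
gripper_force: 0.0
```

Request:
carry_out --moves '[[[0,0,0],[0,0,0],0.2],[[0,0,0],[0,0,0],0.2],[[0,0,0],[0,0,0],0.2],[[0,0,0],[0,0,0],0.2],[[0,0,-0.12],[0,0,-7],0.2]]'

```text
clock: 17.38
ee_pos: [0.4532, -0.049, 0.106]
tcp_rot: [-0.0, 0.922, -0.387, -0.0]
contact_force: [-0.6, -0.1, 2.9]
grip_width: 0.381
gripper_force: 59.5
```

Request:
carry_out --moves '[[[0,0,-0.12],[0,0,-7],0.2],[[0,0,-0.12],[0,0,-7],0.2],[[0,0,-0.12],[0,0,-7],0.2],[[0,0,-0.12],[0,0,-7],0.2],[[0,0,-0.12],[0,0,-7],0.2]]'

```text
clock: 17.8
ee_pos: [0.453, -0.049, 0.1066]
tcp_rot: [0.0, 0.996, -0.089, -0.0]
contact_force: [-2.1, -0.1, 3.0]
grip_width: 0.379
gripper_force: 59.6
```

Request:
carry_out --moves '[[[0,0,-0.12],[0,0,-7],0.2],[[0,0,-0.12],[0,0,-7],0.2],[[0,0,-0.12],[0,0,-7],0.2],[[0,0,-0.12],[0,0,-7],0.2],[[0,0,-0.12],[0,0,-7],0.2]]'

```text
clock: 18.22
ee_pos: [0.4526, -0.0493, 0.1071]
tcp_rot: [0.0, 0.977, 0.214, -0.001]
contact_force: [-2.3, -1.4, 1.9]
grip_width: 0.38
gripper_force: 59.6
```

Request:
carry_out --moves '[[[0,0,-0.12],[0,0,-7],0.2],[[0,0,-0.12],[0,0,-7],0.2],[[0,0,-0.12],[0,0,-7],0.2],[[0,0,-0.12],[0,0,-7],0.2],[[0,0,-0.12],[0,0,-7],0.2]]'

```text
clock: 18.63
ee_pos: [0.4526, -0.0498, 0.1077]
tcp_rot: [0.0, 0.867, 0.498, -0.001]
contact_force: [-2.5, -4.5, 0.8]
grip_width: 0.377
gripper_force: 59.6
```

Request:
carry_out --moves '[[[0,0,-0.12],[0,0,-7],0.2],[[0,0,-0.12],[0,0,-7],0.2],[[0,0,-0.12],[0,0,-7],0.2],[[0,0,-0.12],[0,0,-7],0.2],[[0,0,-0.12],[0,0,-7],0.2]]'

```text
clock: 19.05
ee_pos: [0.4532, -0.0501, 0.1084]
tcp_rot: [0.001, 0.677, 0.736, -0.001]
contact_force: [-0.8, -5.2, 0.6]
grip_width: 0.38
gripper_force: 59.4
```

Request:
carry_out --moves '[[[0,0,-0.12],[0,0,-7],0.2],[[0,0,-0.12],[0,0,-7],0.2],[[0,0,-0.12],[0,0,-7],0.2],[[0,0,-0.12],[0,0,-7],0.2],[[0,0,-0.12],[0,0,-7],0.2]]'

```text
clock: 19.47
ee_pos: [0.4537, -0.0501, 0.1092]
tcp_rot: [0.001, 0.425, 0.905, -0.001]
contact_force: [0.8, -3.2, -1.4]
grip_width: 0.379
gripper_force: 59.5
```

Request:
carry_out --moves '[[[0,0,-0.12],[0,0,-7],0.2],[[0,0,-0.12],[0,0,-7],0.2],[[0,0,-0.12],[0,0,-7],0.2],[[0,0,-0.12],[0,0,-7],0.2],[[0,0,-0.12],[0,0,-7],0.2]]'

```text
clock: 19.88
ee_pos: [0.454, -0.0498, 0.1099]
tcp_rot: [0.001, 0.133, 0.991, -0.001]
contact_force: [1.4, -2.7, -1.3]
grip_width: 0.376
gripper_force: 59.5
```

Request:
carry_out --moves '[[[0,0,-0.12],[0,0,-7],0.2],[[0,0,-0.12],[0,0,-7],0.2],[[0,0,-0.12],[0,0,-7],0.2],[[0,0,-0.12],[0,0,-7],0.2],[[0,0,-0.12],[0,0,-7],0.2]]'

```text
clock: 20.3
ee_pos: [0.4539, -0.0494, 0.1104]
tcp_rot: [0.001, -0.171, 0.985, -0.001]
contact_force: [2.6, -0.0, -0.3]
grip_width: 0.378
gripper_force: 59.5
```

```bash
python3 - <<'E'
from h import *
s,R=st()
E
```

```text
t 20.30 p [453.9 -49.4 110.4] yaw -160.27 z [ 0.002 -0.001 -1.   ] q6 -130 F [ 2.6 -0.  -0.3] w 0.378 gf 59
```

Request:
carry_out --moves '[[[0,0,-0.12],[0,0,-7],0.2],[[0,0,-0.12],[0,0,-7],0.2],[[0,0,-0.5],[0,0,0],0.2],[[0,0,-1],[0,0,0],0.2],[[0,0,-1],[0,0,0],0.2]]'

```text
clock: 20.72
ee_pos: [0.4536, -0.049, 0.1129]
tcp_rot: [0.001, -0.286, 0.958, -0.0]
contact_force: [3.7, 0.5, -2.1]
grip_width: 0.379
gripper_force: 59.6
```

```bash
python3 - <<'E'
from h import *
s,R=st()
E
```

```text
t 20.72 p [453.6 -49.  112.9] yaw -146.80 z [ 0.001  0.    -1.   ] q6 -144 F [ 3.7  0.5 -2.1] w 0.379 gf 60
```

Request:
carry_out --moves '[[[0,0,-5],[0,0,0],0.2],[[0,0,-10],[0,0,0],0.2],[[0,0,-10],[0,0,0],0.2],[[0,0,-10],[0,0,0],0.2],[[0,0,-10],[0,0,0],0.2]]'

```text
clock: 21.13
ee_pos: [0.4532, -0.0491, 0.1592]
tcp_rot: [-0.0, -0.287, 0.958, -0.0]
contact_force: [-0.5, -0.3, -0.7]
grip_width: 0.383
gripper_force: 60.0
```

Request:
carry_out --moves '[[[0,0,0],[0,0,7],0.2],[[0,0,0],[0,0,7],0.2],[[0,0,0],[0,0,7],0.2],[[0,0,0],[0,0,7],0.2],[[0,0,0],[0,0,7],0.2]]'

```text
clock: 21.55
ee_pos: [0.4533, -0.0491, 0.1588]
tcp_rot: [0.0, 0.018, 1.0, -0.0]
contact_force: [0.3, -1.0, -0.5]
grip_width: 0.378
gripper_force: 60.1
```

```bash
python3 - <<'E'
from h import *
s,R=st(); delta([.4045,-.3175,.08],R,s["ee_pos"])
im,d,c=grab("side"); cv2.imwrite("pics/s3.png",cv2.resize(im[90:290,200:460],None,fx=2.5,fy=2.5))
E
```

```text
t 21.55 p [453.3 -49.1 158.8] yaw 177.96 z [ 0. -0. -1.] q6 -108 F [ 0.3 -1.  -0.5] w 0.378 gf 60
tool delta mm [  39.3 -269.9   78.9]
```

View pics/s3.png

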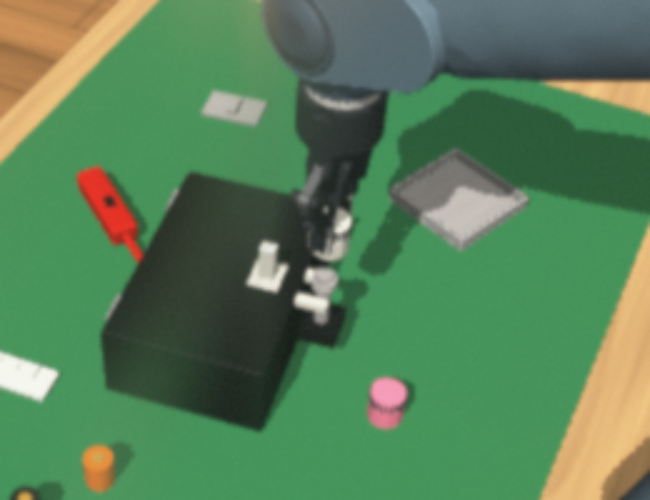

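The crop shows the cap held clear at (335,235), above the bare stud (322,280). On to the tray.

Request:
carry_out --moves '[[[4,-27,0],[0,0,0],0.2],[[4,-27,0],[0,0,0],0.2],[[4,-27,0],[0,0,0],0.2],[[4,-27,0],[0,0,0],0.2],[[4,-27,0],[0,0,0],0.2]]'

```text
clock: 22.02
ee_pos: [0.429, -0.1847, 0.1587]
tcp_rot: [0.0, 0.013, 1.0, -0.0]
contact_force: [0.3, -0.3, -1.0]
grip_width: 0.382
gripper_force: 60.2
```

Request:
carry_out --moves '[[[4,-27,0],[0,0,0],0.2],[[4,-27,0],[0,0,0],0.2],[[4,-27,0],[0,0,0],0.2],[[4,-27,20],[0,0,0],0.2],[[4,-27,20],[0,0,0],0.2]]'

```text
clock: 22.43
ee_pos: [0.4059, -0.3203, 0.1196]
tcp_rot: [0.001, 0.013, 1.0, -0.002]
contact_force: [-0.2, 0.5, -0.3]
grip_width: 0.377
gripper_force: 60.2
```

Request:
carry_out --moves '[[[0,0,25],[0,0,0],0.2],[[0,0,25],[0,0,0],0.2],[[0,0,25],[0,0,0],0.2],[[0,0,15],[0,0,0],0.2],[[0,0,5],[0,0,0],0.2]]'

```text
clock: 22.85
ee_pos: [0.404, -0.3163, 0.0206]
tcp_rot: [-0.002, 0.014, 1.0, 0.002]
contact_force: [-0.3, 0.3, -0.4]
grip_width: 0.382
gripper_force: 60.2
```

Request:
carry_out --moves '[[[0,0,3],[0,0,0],0.2],[[0,0,1],[0,0,0],0.2],[[0,0,0],[0,0,0],0.2],[[0,0,0],[0,0,0],0.2],[[0,0,0],[0,0,0],0.2]]'

```text
clock: 23.27
ee_pos: [0.406, -0.3184, 0.02]
tcp_rot: [0.001, 0.014, 1.0, -0.001]
contact_force: [0.8, -0.0, -0.4]
grip_width: 0.382
gripper_force: 60.2
```

```bash
python3 - <<'E'
from h import *
s,R=st(); delta([.4045,-.3175,.0155],R,s["ee_pos"])
E
```

```text
t 23.27 p [ 406.  -318.4   20. ] yaw 178.35 z [ 0.001 -0.002 -1.   ] q6 -139 F [ 0.8 -0.  -0.4] w 0.382 gf 60
tool delta mm [1.5 0.8 4.5]
```

Descend slowly until contact.

Request:
carry_out --moves '[[[1,0,2],[0,0,0],0.2],[[0,0,1],[0,0,0],0.2],[[0,0,0.5],[0,0,0],0.2],[[0,0,0.5],[0,0,0],0.2],[[0,0,0],[0,0,0],0.2]]'

```text
clock: 23.68
ee_pos: [0.4047, -0.318, 0.0164]
tcp_rot: [-0.0, 0.014, 1.0, 0.0]
contact_force: [-2.8, 4.3, 13.3]
grip_width: 0.373
gripper_force: 61.6
```

Request:
carry_out --moves '[[[0,0,0.5],[0,0,0],0.2],[[0,0,0.5],[0,0,0],0.2],[[0,0,0],[0,0,0],0.2],[[0,0,0],[0,0,0],0.2],[[0,0,0],[0,0,0],0.2]]'

```text
clock: 24.1
ee_pos: [0.4047, -0.3181, 0.0163]
tcp_rot: [-0.0, 0.014, 1.0, 0.0]
contact_force: [-6.0, 6.3, 21.0]
grip_width: 0.378
gripper_force: 62.6
```

Request:
carry_out --moves '[[[0,0,-1],[0,0,0],0.2],[[0,0,0],[0,0,0],0.55],[[0,0,0],[0,0,0],0.55],[[0,0,0],[0,0,0],0.55],[[0,0,-8],[0,0,0],0.55]]'

```text
clock: 24.52
ee_pos: [0.4033, -0.3165, 0.0215]
tcp_rot: [-0.001, 0.015, 1.0, 0.001]
contact_force: [-0.3, -0.2, -0.7]
grip_width: 0.554
gripper_force: 0.0
```

Request:
carry_out --moves '[[[0,0,-15],[0,0,0],0.55],[[0,0,-30],[0,0,0],0.55],[[0,0,-35],[0,0,0],0.55],[[0,0,-35],[0,0,0],0.55],[[0,0,-30],[0,0,0],0.55]]'

```text
clock: 24.93
ee_pos: [0.4045, -0.3179, 0.1706]
tcp_rot: [0.001, 0.015, 1.0, -0.001]
contact_force: [0.6, -0.6, 0.1]
grip_width: 0.551
gripper_force: 0.0
```

Request:
carry_out --moves '[[[0,0,0],[0,0,6.8],0.55],[[0,0,0],[0,0,6.8],0.55],[[0,0,0],[0,0,6.8],0.55],[[0,0,0],[0,0,6.8],0.55],[[0,0,0],[0,0,6.8],0.55]]'

```text
clock: 25.35
ee_pos: [0.4043, -0.3177, 0.1683]
tcp_rot: [0.0, 0.309, 0.951, -0.0]
contact_force: [-0.2, -0.4, 0.6]
grip_width: 0.552
gripper_force: 0.0
```

Request:
carry_out --moves '[[[0,0,0],[0,0,6.8],0.55],[[0,0,0],[0,0,6.8],0.55],[[0,0,0],[0,0,6.8],0.55],[[0,0,0],[0,0,6.8],0.55],[[0,0,0],[0,0,6.8],0.55]]'

```text
clock: 25.77
ee_pos: [0.4043, -0.3176, 0.1682]
tcp_rot: [-0.0, 0.574, 0.819, -0.0]
contact_force: [-0.3, 0.8, -0.8]
grip_width: 0.55
gripper_force: 0.0
```

Request:
carry_out --moves '[[[0,0,0],[0,0,6.8],0.55],[[0,0,0],[0,0,6.8],0.55],[[0,0,0],[0,0,6.8],0.55],[[0,0,0],[0,0,6.8],0.55],[[0,0,0],[0,0,6.8],0.55]]'

```text
clock: 26.18
ee_pos: [0.4043, -0.3176, 0.1682]
tcp_rot: [-0.0, 0.788, 0.616, 0.0]
contact_force: [0.1, 0.1, -0.5]
grip_width: 0.552
gripper_force: 0.0
```

Request:
carry_out --moves '[[[0,0,0],[0,0,6.8],0.55],[[0,0,0],[0,0,6.8],0.55],[[0,0,0],[0,0,6.8],0.55],[[0,0,0],[0,0,6.8],0.55],[[0,0,0],[0,0,6.8],0.55]]'

```text
clock: 26.6
ee_pos: [0.4043, -0.3176, 0.1682]
tcp_rot: [-0.0, 0.934, 0.358, -0.0]
contact_force: [-0.3, 0.3, -0.0]
grip_width: 0.551
gripper_force: 0.0
```

Request:
carry_out --moves '[[[0,0,0],[0,0,6.8],0.55],[[0,0,0],[0,0,6.8],0.55],[[0,0,0],[0,0,6.8],0.55],[[0,0,0],[0,0,6.8],0.55],[[0,0,0],[0,0,6.8],0.55]]'

```text
clock: 27.02
ee_pos: [0.4043, -0.3176, 0.1682]
tcp_rot: [-0.0, 0.998, 0.07, -0.0]
contact_force: [0.6, -0.1, -0.5]
grip_width: 0.552
gripper_force: 0.0
```

```bash
python3 - <<'E'
from h import *
s,R=st(); delta([.5099,-.0415,.18],R,s["ee_pos"])
for n in ("wrist","side"):
  im,d,c=grab(n);cv2.imwrite(f"pics/{n}4.png",im); 
  P=pts(c,d); m=(abs(P[...,2]-.041)<.004)&(abs(P[...,0]-.4045)<.035)&(abs(P[...,1]+.3175)<.035); q=P[m]
  if len(q)>5: print(n,"cap top",cv2.minEnclosingCircle((q[:,:2]*1000).astype(np.float32)),np.median(q[:,2]))
E
```

```text
t 27.02 p [ 404.3 -317.6  168.2] yaw 7.99 z [-0.  0. -1.] q6 31 F [ 0.6 -0.1 -0.5] w 0.552 gf 0
tool delta mm [ 143.  -258.8  -11.8]
wrist cap top ((403.1025390625, -318.0669860839844), 17.861879348754883) 0.04137319792777494
side cap top ((402.898193359375, -314.75775146484375), 18.8624267578125) 0.04008374417863579
```

Cap stands upright on the tray floor (top at 41 mm). Now to the lid's pull.

Request:
carry_out --moves '[[[14.3,-25.9,-1],[0,0,0],0.5],[[14.3,-25.9,-1],[0,0,0],0.5],[[14.3,-25.9,-1],[0,0,0],0.5],[[14.3,-25.9,-1],[0,0,0],0.5],[[14.3,-25.9,-1],[0,0,0],0.5]]'

```text
clock: 27.53
ee_pos: [0.4566, -0.178, 0.1732]
tcp_rot: [0.0, 0.997, 0.074, 0.0]
contact_force: [0.6, -0.1, -0.3]
grip_width: 0.5
gripper_force: 0.0
```

Request:
carry_out --moves '[[[14.3,-25.9,-1],[0,0,0],0.5],[[14.3,-25.9,-1],[0,0,0],0.5],[[14.3,-25.9,-1],[0,0,0],0.5],[[14.3,-25.9,-1],[0,0,0],0.5],[[14.3,-25.9,-1],[0,0,0],0.5]]'

```text
clock: 27.95
ee_pos: [0.5086, -0.0393, 0.1782]
tcp_rot: [0.0, 0.997, 0.074, 0.0]
contact_force: [0.6, -0.7, -0.1]
grip_width: 0.499
gripper_force: 0.0
```

Request:
carry_out --moves '[[[0,0,20],[0,0,-0.3],0.5],[[0,0,20],[0,0,0],0.5],[[0,0,20],[0,0,0],0.5],[[0,0,12],[0,0,0],0.5],[[0,0,0],[0,0,0],0.5]]'

```text
clock: 28.37
ee_pos: [0.5062, -0.0401, 0.1031]
tcp_rot: [-0.001, 0.997, 0.076, -0.003]
contact_force: [-0.7, -0.7, -0.6]
grip_width: 0.502
gripper_force: 0.0
```

```bash
python3 - <<'E'
from h import *
s,R=st(); delta([.5099,-.0413,.0963],R,s["ee_pos"])
from scipy.spatial.transform import Rotation as Ro
# arc rows in tool frame, for tilt b=k*a, N rows
def pose(a,k=.45,g=18.7):
    x=-125*np.cos(a)+34*np.sin(a)+80; z=125*np.sin(a)+34*np.cos(a)+78+3
    b=k*a
    zt=np.array([-np.sin(b),0,-np.cos(b)]); xt=np.array([np.cos(b),0,-np.sin(b)]); yt=np.cross(zt,xt)
    Rm=np.stack([xt,yt,zt],1); return np.array([x,0,z])+g*zt,Rm
N=30
for i in range(N):
    p,A=pose(1.8*i/N); q,B=pose(1.8*(i+1)/N)
    print(i,np.round(A.T@(q-p),1),np.round(np.degrees(Ro.from_matrix(A.T@B).as_rotvec()),2))
E
```

```text
t 28.37 p [506.2 -40.1 103.1] yaw 8.74 z [-0.006  0.002 -1.   ] q6 64 F [-0.7 -0.7 -0.6] w 0.502 gf 0
tool delta mm [3.5 1.8 6.8]
0 [ 1.8  0.  -7.4] [ 0.   -1.55  0.  ]
1 [ 2.   0.  -7.4] [ 0.   -1.55  0.  ]
2 [ 2.2  0.  -7.3] [ 0.   -1.55  0.  ]
3 [ 2.5  0.  -7.2] [ 0.   -1.55  0.  ]
4 [ 2.7  0.  -7.1] [ 0.   -1.55  0.  ]
5 [ 2.9  0.  -7. ] [ 0.   -1.55  0.  ]
6 [ 3.2  0.  -6.9] [ 0.   -1.55  0.  ]
7 [ 3.4  0.  -6.7] [ 0.   -1.55  0.  ]
8 [ 3.6  0.  -6.6] [ 0.   -1.55  0.  ]
9 [ 3.8  0.  -6.5] [ 0.   -1.55  0.  ]
10 [ 4.   0.  -6.3] [ 0.   -1.55  0.  ]
11 [ 4.3  0.  -6.2] [ 0.   -1.55  0.  ]
12 [ 4.5  0.  -6. ] [ 0.   -1.55  0.  ]
13 [ 4.6  0.  -5.8] [ 0.   -1.55  0.  ]
14 [ 4.8  0.  -5.7] [ 0.   -1.55  0.  ]
15 [ 5.   0.  -5.5] [ 0.   -1.55  0.  ]
16 [ 5.2  0.  -5.3] [ 0.   -1.55  0.  ]
17 [ 5.4  0.  -5.1] [ 0.   -1.55  0.  ]
18 [ 5.5  0.  -4.9] [ 0.   -1.55  0.  ]
19 [ 5.7  0.  -4.7] [ 0.   -1.55  0.  ]
20 [ 5.8  0.  -4.5] [ 0.   -1.55  0.  ]
21 [ 6.   0.  -4.3] [ 0.   -1.55  0.  ]
22 [ 6.1  0.  -4.1] [ 0.   -1.55  0.  ]
23 [ 6.3  0.  -3.8] [ 0.   -1.55  0.  ]
24 [ 6.4  0.  -3.6] [ 0.   -1.55  0.  ]
25 [ 6.5  0.  -3.4] [ 0.   -1.55  0.  ]
26 [ 6.6  0.  -3.2] [ 0.   -1.55  0.  ]
27 [ 6.7  0.  -2.9] [ 0.   -1.55  0.  ]
28 [ 6.8  0.  -2.7] [ 0.   -1.55  0.  ]
29 [ 6.9  0.  -2.4] [ 0.   -1.55  0.  ]
```

Request:
carry_out --moves '[[[0,0,6],[0,0,0],0.5],[[0,0,4],[0,0,0],0.5],[[0,0,0],[0,0,0],0.05],[[0,0,0],[0,0,0],0.05],[[0,0,0],[0,0,0],0.05]]'

```text
clock: 28.78
ee_pos: [0.509, -0.0417, 0.0968]
tcp_rot: [0.001, 0.997, 0.075, 0.001]
contact_force: [0.2, -2.4, -1.3]
grip_width: 0.13
gripper_force: 58.7
```

Request:
carry_out --moves '[[[0,0,0],[0,0,0],0.05],[[0,0,0],[0,0,0],0.05],[[0,0,0],[0,0,0],0.05],[[0,0,0],[0,0,0],0.05],[[0,0,0],[0,0,0],0.05]]'

```text
clock: 29.2
ee_pos: [0.509, -0.0417, 0.0968]
tcp_rot: [0.001, 0.997, 0.075, 0.001]
contact_force: [-0.8, -5.2, 0.6]
grip_width: 0.125
gripper_force: 59.1
```

Request:
carry_out --moves '[[[1.8,0,-7.4],[0,-1.55,0],0.05],[[2,0,-7.4],[0,-1.55,0],0.05],[[2.2,0,-7.3],[0,-1.55,0],0.05],[[2.5,0,-7.2],[0,-1.55,0],0.05],[[2.7,0,-7.1],[0,-1.55,0],0.05]]'

```text
clock: 29.62
ee_pos: [0.5204, -0.04, 0.1303]
tcp_rot: [0.006, 0.995, 0.075, -0.069]
contact_force: [2.8, -9.0, -10.8]
grip_width: 0.13
gripper_force: 58.3
```

```bash
python3 - <<'E'
from h import *
s,R=st()
E
```

```text
t 29.62 p [520.4 -40.  130.3] yaw 8.60 z [-0.137 -0.023 -0.99 ] q6 68 F [  2.8  -9.  -10.8] w 0.130 gf 58
```

Request:
carry_out --moves '[[[2.9,0,-7],[0,-1.55,0],0.05],[[3.2,0,-6.9],[0,-1.55,0],0.05],[[3.4,0,-6.7],[0,-1.55,0],0.05],[[3.6,0,-6.6],[0,-1.55,0],0.05],[[3.8,0,-6.5],[0,-1.55,0],0.05]]'

```text
clock: 30.03
ee_pos: [0.5419, -0.037, 0.1598]
tcp_rot: [0.011, 0.988, 0.074, -0.138]
contact_force: [-1.7, -9.3, -6.3]
grip_width: 0.128
gripper_force: 58.4
```

Request:
carry_out --moves '[[[4,0,-6.3],[0,-1.55,0],0.05],[[4.3,0,-6.2],[0,-1.55,0],0.05],[[4.5,0,-6],[0,-1.55,0],0.05],[[4.6,0,-5.8],[0,-1.55,0],0.05],[[4.8,0,-5.7],[0,-1.55,0],0.05]]'

```text
clock: 30.45
ee_pos: [0.5721, -0.0326, 0.1818]
tcp_rot: [0.016, 0.976, 0.073, -0.205]
contact_force: [-3.5, -9.1, -3.9]
grip_width: 0.13
gripper_force: 58.4
```

```bash
python3 - <<'E'
from h import *
s,R=st()
X=np.array([.9896,.1438,0]);p=s["ee_pos"]-18.7e-3*R[:,2]; v=p-np.array([.5544,-.0346,0]); print("case x,z of grip",v@X*1000,v[2]*1000-3, s["qpos"])
im,d,c=grab("side"); cv2.imwrite("pics/s5.png",im)
E
```

```text
t 30.45 p [572.1 -32.6 181.8] yaw 8.52 z [-0.398 -0.062 -0.915] q6 72 F [-3.5 -9.1 -3.9] w 0.130 gf 58
case x,z of grip 25.33104980554361 195.87282267683108 [-0.19291934  0.36416743  1.54520921 -0.13794488  1.62421783  1.24873447]
```

View pics/s5.png

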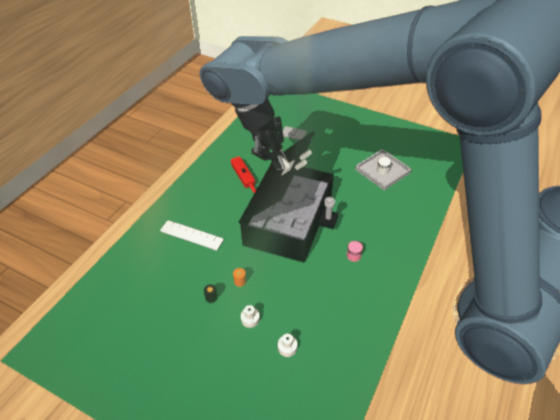

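Side view: lid lifts with the pull in the gripper at (285,160), foam visible, and the second hub has been knocked to (288,345). Continuing the arc.

Request:
carry_out --moves '[[[5,0,-5.5],[0,-1.55,0],0.05],[[5.2,0,-5.3],[0,-1.55,0],0.05],[[5.4,0,-5.1],[0,-1.55,0],0.05],[[5.5,0,-4.9],[0,-1.55,0],0.05],[[5.7,0,-4.7],[0,-1.55,0],0.05]]'

```text
clock: 30.92
ee_pos: [0.6074, -0.0275, 0.1932]
tcp_rot: [0.022, 0.96, 0.071, -0.27]
contact_force: [-6.5, -9.8, -1.7]
grip_width: 0.125
gripper_force: 59.2
```

Request:
carry_out --moves '[[[5.8,0,-4.5],[0,-1.55,0],0.05],[[6,0,-4.3],[0,-1.55,0],0.05],[[6.1,0,-4.1],[0,-1.55,0],0.05],[[6.3,0,-3.8],[0,-1.55,0],0.05],[[6.4,0,-3.6],[0,-1.55,0],0.05]]'

```text
clock: 31.33
ee_pos: [0.6442, -0.0222, 0.1934]
tcp_rot: [0.026, 0.94, 0.07, -0.334]
contact_force: [-4.7, -9.6, 0.4]
grip_width: 0.127
gripper_force: 58.4
```

```bash
cat >> h.py <<'E'
def lidang(s,R):
    X=np.array([.9896,.1438,0]);p=s["ee_pos"]-18.7e-3*R[:,2]; v=p-np.array([.5544,-.0346,.003]); x,z=v@X*1000-80,v[2]*1000-78
    print("lid angle",np.arctan2(z,-x)-np.arctan2(34,125),"r",np.hypot(x,z))
E
python3 - <<'E'
from h import *
s,R=st(); lidang(s,R); print(s["qpos"])
E
```

```text
t 31.33 p [644.2 -22.2 193.4] yaw 8.38 z [-0.624 -0.096 -0.775] q6 73 F [-4.7 -9.6  0.4] w 0.127 gf 58
lid angle 1.4802804512353351 r 128.8828247669887
[-0.13792287  0.67517989  1.15646028 -0.1974068   1.96533231  1.27107687]
```

Request:
carry_out --moves '[[[6.5,0,-3.4],[0,-1.55,0],0.05],[[6.6,0,-3.2],[0,-1.55,0],0.05],[[6.7,0,-2.9],[0,-1.55,0],0.05],[[6.8,0,-2.7],[0,-1.55,0],0.05],[[6.9,0,-2.4],[0,-1.55,0],0.05]]'

```text
clock: 31.75
ee_pos: [0.6789, -0.0172, 0.1823]
tcp_rot: [0.031, 0.915, 0.067, -0.396]
contact_force: [-4.3, -11.8, 1.5]
grip_width: 0.126
gripper_force: 58.3
```

Request:
carry_out --moves '[[[2,0,-0.5],[0,0,0],0.05],[[0,0,0],[0,0,0],0.05],[[0,0,0],[0,0,0],0.05],[[0,0,0],[0,0,0],0.05],[[0,0,0],[0,0,0],0.05]]'

```text
clock: 32.17
ee_pos: [0.6811, -0.0169, 0.181]
tcp_rot: [0.031, 0.916, 0.068, -0.394]
contact_force: [1.2, -9.4, 0.5]
grip_width: 0.129
gripper_force: 59.1
```

```bash
python3 - <<'E'
from h import *
s,R=st(); lidang(s,R); print(s["qpos"])
im,d,c=grab("side"); cv2.imwrite("pics/s6.png",im)
E
```

```text
t 32.17 p [681.1 -16.9 181. ] yaw 8.33 z [-0.718 -0.11  -0.688] q6 72 F [ 1.2 -9.4  0.5] w 0.129 gf 59
lid angle 1.804432238211186 r 128.50573566133923
[-0.11784255  0.85601088  0.94247822 -0.2301521   2.12507009  1.26464623]
```

View pics/s6.png

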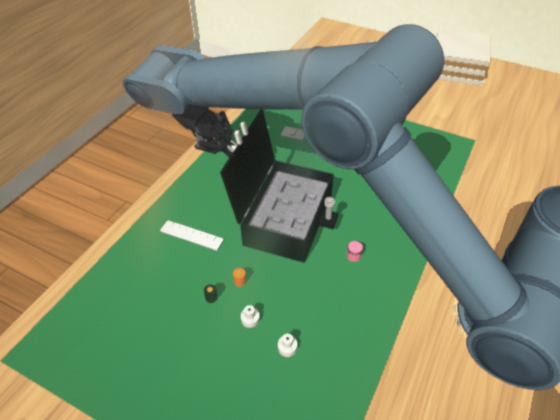

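Side view: lid is upright, leaning back, pull held at (232,143); foam cutouts visible. Nudge to confirm the stop.

Request:
carry_out --moves '[[[2.5,0,-0.8],[0,0,0],0.05],[[2.5,0,-0.8],[0,0,0],0.05],[[0,0,0],[0,0,0],0.05],[[0,0,0],[0,0,0],0.05],[[0,0,0],[0,0,0],0.05]]'

```text
clock: 32.63
ee_pos: [0.6852, -0.0163, 0.1786]
tcp_rot: [0.031, 0.916, 0.068, -0.395]
contact_force: [-1.5, -9.6, 1.2]
grip_width: 0.126
gripper_force: 59.5
```

```bash
python3 - <<'E'
from h import *
s,R=st(); lidang(s,R)
E
```

```text
t 32.63 p [685.2 -16.3 178.6] yaw 8.31 z [-0.719 -0.11  -0.686] q6 72 F [-1.5 -9.6  1.2] w 0.126 gf 59
lid angle 1.841920804993727 r 128.5032722204452
```

Request:
carry_out --moves '[[[2.5,0,-0.7],[0,0,0],0.05],[[2.5,0,-0.7],[0,0,0],0.05],[[0,0,0],[0,0,0],0.05],[[0,0,0],[0,0,0],0.05],[[0,0,0],[0,0,0],0.05]]'

```text
clock: 33.05
ee_pos: [0.6866, -0.0161, 0.1779]
tcp_rot: [0.031, 0.913, 0.066, -0.401]
contact_force: [-22.7, -12.4, 8.4]
grip_width: 0.127
gripper_force: 59.1
```

```bash
python3 - <<'E'
from h import *
s,R=st(); lidang(s,R)
E
```

```text
t 33.05 p [686.6 -16.1 177.9] yaw 8.17 z [-0.728 -0.109 -0.677] q6 73 F [-22.7 -12.4   8.4] w 0.127 gf 59
lid angle 1.8558964209613429 r 128.52668665055523
```

Request:
carry_out --moves '[[[-2.5,0,0.7],[0,0,0],0.05],[[0,0,0],[0,0,0],0.05],[[0,0,0],[0,0,0],0.5],[[0,0,0],[0,0,0],0.5],[[0,0,0],[0,0,0],0.5]]'

```text
clock: 33.47
ee_pos: [0.688, -0.0131, 0.1768]
tcp_rot: [0.029, 0.916, 0.069, -0.393]
contact_force: [0.6, 0.0, 0.3]
grip_width: 0.497
gripper_force: 0.0
```

Request:
carry_out --moves '[[[0,0,-5],[0,0,0],0.5],[[0,0,-15],[0,0,0],0.5],[[0,0,-15],[0,0,0],0.5],[[0,0,-15],[0,0,0],0.5],[[0,0,-15],[0,0,0],0.5]]'

```text
clock: 33.88
ee_pos: [0.7351, -0.0058, 0.2225]
tcp_rot: [0.03, 0.916, 0.069, -0.393]
contact_force: [0.6, 0.1, -0.4]
grip_width: 0.496
gripper_force: 0.0
```

Request:
carry_out --moves '[[[0,0,-20],[0,0,0],0.5],[[-10,0,-20],[0,6.6,0],0.5],[[-10,0,-20],[0,6.6,0],0.5],[[-10,0,-20],[0,6.6,0],0.5],[[-5,0,-20],[0,6.6,0],0.5]]'

```text
clock: 34.3
ee_pos: [0.7696, -0.0006, 0.3227]
tcp_rot: [0.013, 0.983, 0.074, -0.17]
contact_force: [-0.3, 0.2, 0.1]
grip_width: 0.501
gripper_force: 0.0
```

Request:
carry_out --moves '[[[0,0,-20],[0,6.6,0],0.5],[[0,0,-20],[0,6.6,0],0.5],[[0,0,-10],[0,6.6,0],0.5],[[0,0,0],[0,0,0],0.5],[[0,0,0],[0,0,0],0.5]]'

```text
clock: 34.72
ee_pos: [0.7805, 0.001, 0.3705]
tcp_rot: [0.0, 0.997, 0.075, -0.003]
contact_force: [0.7, 0.4, 0.2]
grip_width: 0.499
gripper_force: 0.0
```

```bash
python3 - <<'E'
from h import *
s,R=st(); delta([.57,.17,.34],R,s["ee_pos"])
E
```

```text
t 34.72 p [780.5   1.  370.5] yaw 8.65 z [-0.005 -0.001 -1.   ] q6 73 F [0.7 0.4 0.2] w 0.499 gf 0
tool delta mm [-182.5 -198.8   31.4]
```

Request:
carry_out --moves '[[[-23,-18,0],[0,0,0],0.5],[[-23,-18,0],[0,0,0],0.5],[[-23,-18,0],[0,0,0],0.5],[[-23,-18,0],[0,0,0],0.5],[[-23,-18,0],[0,0,0],0.5]]'

```text
clock: 35.13
ee_pos: [0.6533, 0.0732, 0.3668]
tcp_rot: [0.0, 0.997, 0.075, -0.006]
contact_force: [-0.0, 0.3, 0.0]
grip_width: 0.5
gripper_force: 0.0
```

Request:
carry_out --moves '[[[-23,-18,0],[0,0,0],0.5],[[-23,-18,0],[0,0,0],0.5],[[-23,-18,0],[0,0,0],0.5],[[-23,-18,0],[0,0,0],0.5],[[-23,-18,0],[0,0,0],0.5]]'

```text
clock: 35.55
ee_pos: [0.526, 0.1449, 0.3683]
tcp_rot: [0.0, 0.997, 0.075, -0.006]
contact_force: [0.0, -0.0, 1.5]
grip_width: 0.504
gripper_force: 0.0
```

Request:
carry_out --moves '[[[-23,-18,0],[0,0,0],0.5],[[-23,-18,0],[0,0,0],0.5],[[-23,-18,0],[0,0,0],0.5],[[-20,-18,0],[0,0,0],0.5],[[0,0,0],[0,0,0],0.5]]'

```text
clock: 35.97
ee_pos: [0.4258, 0.2042, 0.37]
tcp_rot: [0.0, 0.997, 0.077, -0.005]
contact_force: [0.3, 0.1, 1.1]
grip_width: 0.498
gripper_force: 0.0
```

```bash
cat > m2.py <<'E'
from h import *
import sys
s,R=st(); tag=sys.argv[1]
for n in("wrist","top","side"):
    im,d,c=grab(n); cv2.imwrite(f"pics/{n}{tag}.png",im); np.savez(f"{n}{tag}.npz",im=im,d=d,**c)
    P=pts(c,d); z=P[...,2]
    m=((z>.012)&(z<.07)&(P[...,1]>.12)&(P[...,1]<.5)&(P[...,0]>.25)&(P[...,0]<.8)&(d>0)).astype(np.uint8)
    k,l,st_,ce=cv2.connectedComponentsWithStats(m)
    for i in range(1,k):
        if st_[i,4]<60: continue
        q=P[l==i]; zt=np.percentile(q[:,2],90); v,u=np.nonzero((l==i)&(z>zt-.004))
        (cx,cy),r=cv2.minEnclosingCircle(np.stack([u,v],1).astype(np.float32)); 
        h=cv2.fitEllipse(np.stack([u,v],1)) if 0 else None
        print(n,"zt %.3f"%zt,"px",round(cx),round(cy),"xy",np.round(onz(c,cx,cy,zt)[:2]*1000,1),"med",np.round(np.median(P[(l==i)&(z>zt-.004)],0)*1000,1),"col",im[l==i].mean(0).round())
E
python3 m2.py 7
```

```text
t 35.97 p [425.8 204.2 370. ] yaw 8.88 z [-0.01  -0.001 -1.   ] q6 93 F [0.3 0.1 1.1] w 0.498 gf 0
wrist zt 0.037 px 267 0 xy [588.7 253.9] med [588.  253.9  36.8] col [27. 33. 28.]
wrist zt 0.039 px 319 31 xy [566.3 189.8] med [566.1 189.1  37.5] col [ 66. 147. 212.]
wrist zt 0.045 px 248 83 xy [496.  263.3] med [495.9 263.5  44.5] col [194. 205. 205.]
wrist zt 0.045 px 222 162 xy [394.4 285.3] med [394.4 285.2  44.4] col [186. 196. 197.]
top zt 0.039 px 172 203 xy [598.5 253.6] med [599.8 254.8  37.5] col [44. 69. 68.]
top zt 0.040 px 199 218 xy [564.2 186.9] med [564.3 187.4  37.7] col [ 22. 110. 179.]
top zt 0.045 px 167 244 xy [497.9 258.6] med [498.1 258.   44.2] col [159. 171. 172.]
side zt 0.038 px 239 274 xy [564.1 193. ] med [564.8 191.4  36.8] col [ 65. 135. 203.]
side zt 0.038 px 210 290 xy [597.9 259.6] med [598.4 258.6  36.8] col [54. 81. 72.]
side zt 0.044 px 249 310 xy [493.9 266.4] med [494.  266.2  43.5] col [204. 219. 217.]
side zt 0.045 px 287 339 xy [392.3 288.7] med [392.8 288.5  44. ] col [212. 225. 223.]
```

View pics/wrist7.png

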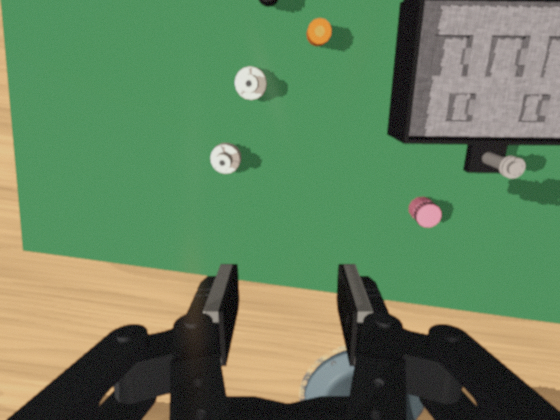

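View pics/top7.png

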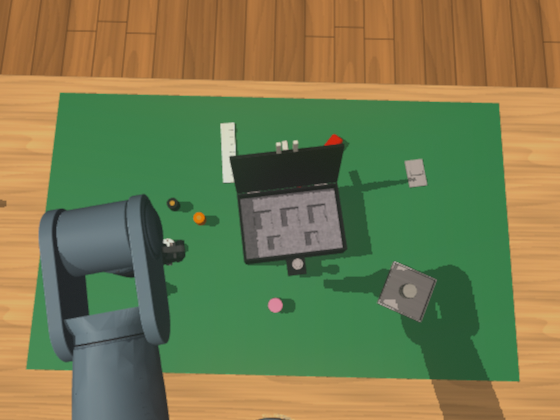

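Wrist view: hubs at (250,83) and (225,158), roller at top edge (268,0), case cutouts to the right. Top view: cap in tray (409,291), lid open, five cutouts. I need a closer wrist look at the cutouts.

Request:
carry_out --moves '[[[0.6,24.8,7],[0,0,0],0.5],[[0.6,24.8,7],[0,0,0],0.5],[[0.6,24.8,7],[0,0,0],0.5],[[0.6,24.8,7],[0,0,0],0.5],[[0.6,24.8,7],[0,0,0],0.5]]'

```text
clock: 36.53
ee_pos: [0.4503, 0.0777, 0.3344]
tcp_rot: [0.0, 0.997, 0.075, -0.004]
contact_force: [-0.0, 0.2, -0.1]
grip_width: 0.5
gripper_force: 0.0
```

Request:
carry_out --moves '[[[0.6,24.8,7],[0,0,0],0.5],[[0.6,24.8,7],[0,0,0],0.5],[[0.6,24.8,7],[0,0,0],0.5],[[0.6,24.8,7],[0,0,0],0.5],[[0.6,24.8,7],[0,0,0],0.5]]'

```text
clock: 36.95
ee_pos: [0.4713, -0.0448, 0.2994]
tcp_rot: [-0.0, 0.997, 0.074, -0.004]
contact_force: [-0.3, -0.0, -0.1]
grip_width: 0.501
gripper_force: 0.0
```

Request:
carry_out --moves '[[[0,0,0],[0,0,0],0.5],[[0,0,0],[0,0,0],0.5],[[0,0,0],[0,0,0],0.5],[[0,0,0],[0,0,0],0.5],[[0,0,0],[0,0,0],0.5]]'

```text
clock: 37.37
ee_pos: [0.4709, -0.0419, 0.3006]
tcp_rot: [0.0, 0.997, 0.076, -0.002]
contact_force: [0.0, -0.6, 1.3]
grip_width: 0.504
gripper_force: 0.0
```

```bash
python3 - <<'E'
from h import *
s,R=st(); im,d,c=grab("wrist"); cv2.imwrite("pics/w8.png",im); np.savez("w8.npz",im=im,d=d,**c)
P=pts(c,d); q=P[(P[...,2]>.03)&(P[...,2]<.06)]; print(np.histogram(q[:,2],np.arange(.03,.058,.002)))
E
```

```text
t 37.37 p [470.9 -41.9 300.6] yaw 8.69 z [-0.005 -0.001 -1.   ] q6 63 F [ 0.  -0.6  1.3] w 0.504 gf 0
(array([ 2202,  4877,   462,   793,   883,   696,   378,   490,  8231,
       18625,  1039,   248,   271,   278]), array([0.03 , 0.032, 0.034, 0.036, 0.038, 0.04 , 0.042, 0.044, 0.046,
       0.048, 0.05 , 0.052, 0.054, 0.056, 0.058]))
```

View pics/w8.png

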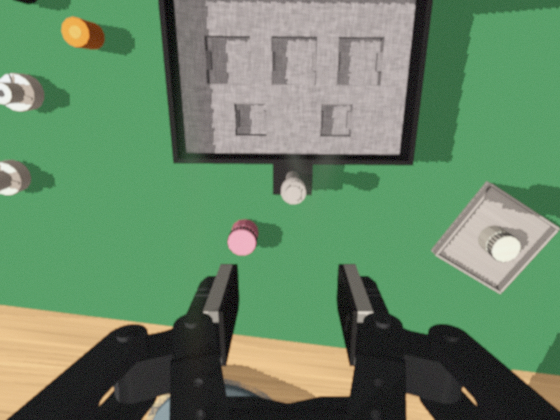

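Wrist view: hub cutouts at about (230,60), (297,60), (360,60); roller cutouts (252,119), (337,119); stud (292,188).

```bash
python3 - <<'E'
from h import *
c=dict(np.load("w8.npz")); P=pts(c,c["d"]); X=np.array([.9896,.1438,0]);Y=np.array([-.1438,.9896,0]); v=(P-np.array([.5544,-.0346,.003]))
cx=v@X*1000; cy=v@Y*1000; z=v[...,2]*1000
ins=(abs(cx)<72)&(abs(cy)<112)
for lo,hi in((24,32),(24,41)):
    m=(ins&(z>lo)&(z<hi)).astype(np.uint8); k,l,s,ce=cv2.connectedComponentsWithStats(m)
    for i in range(1,k):
        if s[i,4]>150: a,b=cx[l==i],cy[l==i]; print(lo,hi,np.round(ce[i]),s[i,4],"x",np.round(np.percentile(a,[1,99]),1),"mid %.1f"%np.mean(np.percentile(a,[1,99])),"y",np.round(np.percentile(b,[1,99]),1),"mid %.1f"%np.mean(np.percentile(b,[1,99])))
# inner wall / stud
m=(abs(z-106)<3)&(abs(cx+102)<20)&(abs(cy)<20); print("stud",cv2.minEnclosingCircle(np.stack([cx[m],cy[m]],1).astype(np.float32)),m.sum())
m=(abs(z-78)<2.5)&(cx<-60)&(cx>-90)&(abs(cy)<100); print("front rim x",np.percentile(cx[m],[2,98]))
for sg in(1,-1):
  m=(abs(z-78)<2.5)&(abs(cx)<60)&(cy*sg>100)&(cy*sg<130); print("side rim y",np.percentile(cy[m],[2,98]),m.sum())
E
```

```text
24 32 [229.  60.] 1834 x [-3.6 40.7] mid 18.5 y [45.5 88. ] mid 66.7
24 32 [293.  61.] 1895 x [-4.1 40.5] mid 18.2 y [-22.1  21.9] mid -0.1
24 32 [358.  61.] 1814 x [-3.6 40.1] mid 18.3 y [-88.8 -46.6] mid -67.7
24 32 [251. 118.] 763 x [-55.8 -24.8] mid -40.3 y [30.1 61. ] mid 45.6
24 32 [335. 119.] 762 x [-56.2 -25.1] mid -40.7 y [-61.2 -30.7] mid -45.9
24 41 [228.  60.] 2012 x [-3.6 40.8] mid 18.6 y [45.5 88.3] mid 66.9
24 41 [294.  60.] 2042 x [-4.1 40.7] mid 18.3 y [-22.7  21.9] mid -0.4
24 41 [359.  61.] 2013 x [-3.7 40.7] mid 18.5 y [-88.9 -46.4] mid -67.7
24 41 [250. 119.] 874 x [-56.4 -24.8] mid -40.6 y [30.  61.2] mid 45.6
24 41 [335. 120.] 874 x [-56.4 -25.2] mid -40.8 y [-61.7 -30.7] mid -46.2
stud ((-101.32079315185547, -0.5502329468727112), 11.738468170166016) 303
front rim x [-79.73942056 -74.63212157]
side rim y [114.39735201 119.55815252] 856
side rim y [-120.25878689 -114.93215536] 869
```

Request:
carry_out --moves '[[[0,0,0],[0,0,-6.9],0.5],[[0,0,0],[0,0,-6.9],0.5],[[0,0,0],[0,0,-6.9],0.5],[[0,0,0],[0,0,-6.9],0.5],[[0,0,0],[0,0,-6.9],0.5]]'

```text
clock: 37.83
ee_pos: [0.4707, -0.0418, 0.3006]
tcp_rot: [-0.0, 0.929, 0.371, -0.002]
contact_force: [-0.4, -1.0, -0.3]
grip_width: 0.499
gripper_force: 0.0
```

Request:
carry_out --moves '[[[0,0,0],[0,0,-6.9],0.5],[[0,0,0],[0,0,-6.9],0.5],[[0,0,0],[0,0,-6.9],0.5],[[0,0,0],[0,0,-6.9],0.5],[[0,0,0],[0,0,-6.9],0.5]]'

```text
clock: 38.25
ee_pos: [0.4707, -0.0418, 0.3006]
tcp_rot: [-0.001, 0.777, 0.63, -0.002]
contact_force: [-0.5, -0.7, -0.5]
grip_width: 0.501
gripper_force: 0.0
```

Request:
carry_out --moves '[[[0,0,0],[0,0,-6.9],0.5],[[0,0,0],[0,0,-6.9],0.5],[[0,0,0],[0,0,-6.9],0.5],[[0,0,0],[0,0,-6.9],0.5],[[0,0,0],[0,0,-6.9],0.5]]'

```text
clock: 38.67
ee_pos: [0.4707, -0.0418, 0.3006]
tcp_rot: [-0.002, 0.555, 0.832, -0.002]
contact_force: [-1.0, 0.1, -0.1]
grip_width: 0.499
gripper_force: 0.0
```

Request:
carry_out --moves '[[[0,0,0],[0,0,-6.9],0.5],[[0,0,0],[0,0,-6.9],0.5],[[0,0,0],[0,0,-6.9],0.5],[[0,0,0],[0,0,-6.9],0.5],[[0,0,0],[0,0,-6.9],0.5]]'

```text
clock: 39.08
ee_pos: [0.4707, -0.0418, 0.3006]
tcp_rot: [-0.002, 0.284, 0.959, -0.001]
contact_force: [-0.9, 0.1, -0.5]
grip_width: 0.506
gripper_force: 0.0
```

Request:
carry_out --moves '[[[0,0,0],[0,0,-6.9],0.5],[[0,0,0],[0,0,-6.9],0.5],[[0,0,0],[0,0,-6.9],0.5],[[0,0,0],[0,0,-6.9],0.5],[[0,0,0],[0,0,-6.9],0.5]]'

```text
clock: 39.5
ee_pos: [0.4707, -0.0418, 0.3006]
tcp_rot: [-0.002, -0.013, 1.0, -0.0]
contact_force: [-0.7, 0.2, -0.1]
grip_width: 0.501
gripper_force: 0.0
```

Request:
carry_out --moves '[[[0,0,0],[0,0,-6.9],0.5],[[0,0,0],[0,0,0],0.5],[[0,0,0],[0,0,0],0.5],[[0,0,0],[0,0,0],0.5],[[0,0,0],[0,0,0],0.5]]'

```text
clock: 39.92
ee_pos: [0.4707, -0.0422, 0.3004]
tcp_rot: [-0.003, -0.069, 0.998, -0.0]
contact_force: [-0.2, 0.0, -0.6]
grip_width: 0.501
gripper_force: 0.0
```

```bash
python3 - <<'E'
from h import *
s,R=st(); delta([.495,.264,.12],R,s["ee_pos"])
E
```

```text
t 39.92 p [470.7 -42.2 300.4] yaw -172.05 z [-0.005 -0.001 -1.   ] q6 -117 F [-0.2  0.  -0.6] w 0.501 gf 0
tool delta mm [-67.4 299.9 180. ]
```

Request:
carry_out --moves '[[[-5.6,25,10],[0,-0.3,0],0.5],[[-5.6,25,10],[0,0,-0.3],0.5],[[-5.6,25,10],[0,0,0],0.5],[[-5.6,25,10],[0,0,0],0.5],[[-5.6,25,10],[0,0,0],0.5]]'

```text
clock: 40.33
ee_pos: [0.4805, 0.0865, 0.2499]
tcp_rot: [0.0, -0.072, 0.997, -0.0]
contact_force: [-0.1, 0.3, 0.4]
grip_width: 0.505
gripper_force: 0.0
```

Request:
carry_out --moves '[[[-5.6,25,15],[0,0,0],0.5],[[-5.6,25,15],[0,0,0],0.5],[[-5.6,25,15],[0,0,0],0.5],[[-5.6,25,20],[0,0,0],0.5],[[-5.6,25,20],[0,0,0],0.5]]'

```text
clock: 40.75
ee_pos: [0.4903, 0.2145, 0.1649]
tcp_rot: [0.001, -0.072, 0.997, 0.0]
contact_force: [0.6, 0.4, 1.2]
grip_width: 0.496
gripper_force: 0.0
```

Request:
carry_out --moves '[[[-5.6,25,20],[0,0,0],0.5],[[-5.6,25,15],[0,0,0],0.5],[[0,0,10],[0,0,0],0.5],[[0,0,0],[0,0,0],0.5],[[0,0,0],[0,0,0],0.5]]'

```text
clock: 41.17
ee_pos: [0.4937, 0.2637, 0.1198]
tcp_rot: [-0.001, -0.072, 0.997, -0.0]
contact_force: [0.1, -0.2, 0.5]
grip_width: 0.498
gripper_force: 0.0
```

```bash
python3 - <<'E'
from h import *
s,R=st(); delta([.495,.264,.024],R,s["ee_pos"])
im,d,c=grab("wrist"); P=pts(c,d); z=P[...,2]; m=(abs(z-.044)<.003)&(abs(P[...,0]-.495)<.03)&(abs(P[...,1]-.264)<.03)
v,u=np.nonzero(m); (a,b),r=cv2.minEnclosingCircle(np.stack([u,v],1).astype(np.float32)); print(onz(c,a,b,.044),r, np.median(P[m],0)); cv2.imwrite("pics/w9.png",im)
E
```

```text
t 41.17 p [493.7 263.7 119.8] yaw -171.70 z [-0.001 -0.001 -1.   ] q6 -82 F [ 0.1 -0.2  0.5] w 0.498 gf 0
tool delta mm [-1.5  0.1 95.8]
[0.49534756 0.26327783 0.044     ] 16.87680435180664 [0.49531246 0.26321018 0.04439069]
```

Request:
carry_out --moves '[[[-1.5,-0.5,20],[0,0,0],0.5],[[0,0,25],[0,0,0],0.5],[[0,0,25],[0,0,0],0.5],[[0,0,18],[0,0,0],0.5],[[0,0,8],[0,0,0],0.5]]'

```text
clock: 41.63
ee_pos: [0.4949, 0.2625, 0.0229]
tcp_rot: [-0.001, -0.072, 0.997, -0.0]
contact_force: [0.4, -0.0, -0.8]
grip_width: 0.499
gripper_force: 0.0
```

Request:
carry_out --moves '[[[0,0,0],[0,0,0],0.5],[[0,0,0],[0,0,0],0.15],[[0,0,0],[0,0,0],0.15],[[0,0,0],[0,0,0],0.15],[[0,0,0],[0,0,0],0.15]]'

```text
clock: 42.05
ee_pos: [0.4973, 0.2642, 0.0264]
tcp_rot: [0.002, -0.073, 0.997, 0.0]
contact_force: [-1.1, -1.3, 6.1]
grip_width: 0.233
gripper_force: 59.2
```

Request:
carry_out --moves '[[[0,0,0],[0,0,0],0.15],[[0,0,-10],[0,0,0],0.15],[[0,0,-20],[0,0,0],0.15],[[0,0,-30],[0,0,0],0.15],[[0,0,-30],[0,0,0],0.15]]'

```text
clock: 42.47
ee_pos: [0.4945, 0.2637, 0.115]
tcp_rot: [-0.001, -0.073, 0.997, -0.0]
contact_force: [0.2, -0.1, -0.1]
grip_width: 0.233
gripper_force: 58.8
```

Request:
carry_out --moves '[[[0,0,-30],[0,0,0],0.15],[[0,0,-10],[0,0,0],0.15],[[0,0,0],[0,0,0],0.15],[[0,0,0],[0,0,0],0.15],[[0,0,0],[0,0,0],0.15]]'

```text
clock: 42.88
ee_pos: [0.4941, 0.2635, 0.1521]
tcp_rot: [-0.002, -0.073, 0.997, -0.0]
contact_force: [-0.4, -0.4, -1.3]
grip_width: 0.233
gripper_force: 58.8
```

```bash
cat >> h.py <<'E'
def cw(x,y,z): # case mm -> world m
    return np.array([.5544,-.0346,0])+np.array([.9896,.1438,0])*x/1e3+np.array([-.1438,.9896,0])*y/1e3+np.array([0,0,z/1e3])
E
python3 - <<'E'
from h import *
s,R=st(); delta(cw(18,66,150),R,s["ee_pos"]); delta(cw(18,0,150),R,s["ee_pos"])
E
```

```text
t 42.88 p [494.1 263.5 152.1] yaw -171.67 z [-0.004 -0.001 -1.   ] q6 -82 F [-0.4 -0.4 -1.3] w 0.233 gf 59
tool delta mm [ -34.5 -237.7    2.1]
tool delta mm [ -34.5 -303.7    2.2]
```

Request:
carry_out --moves '[[[-3.4,-23.8,0],[0,-0.2,0],0.15],[[-3.4,-23.8,0],[0,0,0],0.15],[[-3.4,-23.8,0],[0,0,0],0.15],[[-3.4,-23.8,0],[0,0,0],0.15],[[-3.4,-23.8,0],[0,0,0],0.15]]'

```text
clock: 43.3
ee_pos: [0.5282, 0.1474, 0.1516]
tcp_rot: [-0.001, -0.073, 0.997, 0.0]
contact_force: [0.6, -0.4, -1.4]
grip_width: 0.232
gripper_force: 58.8
```

Request:
carry_out --moves '[[[-3.4,-23.8,0],[0,0,0],0.15],[[-3.4,-23.8,0],[0,0,0],0.15],[[-3.4,-23.8,0],[0,0,0],0.15],[[-3.4,-23.8,0],[0,0,0],0.15],[[-3.4,-23.8,0],[0,0,0],0.15]]'

```text
clock: 43.72
ee_pos: [0.5623, 0.0323, 0.1517]
tcp_rot: [-0.001, -0.073, 0.997, 0.001]
contact_force: [0.2, -0.5, -0.2]
grip_width: 0.228
gripper_force: 58.8
```

Request:
carry_out --moves '[[[0,0,20],[0,0,0],0.15],[[0,0,20],[0,0,0],0.15],[[0,0,0],[0,0,0],0.15],[[0,0,0],[0,0,0],0.15],[[0,0,0],[0,0,0],0.15]]'

```text
clock: 44.13
ee_pos: [0.5635, 0.0336, 0.114]
tcp_rot: [0.001, -0.073, 0.997, 0.0]
contact_force: [-0.5, 0.0, 0.4]
grip_width: 0.229
gripper_force: 58.9
```

```bash
python3 - <<'E'
from h import *
s,R=st(); delta(cw(18,66.2,75),R,s["ee_pos"])
im,d,c=grab("wrist");cv2.imwrite("pics/w10.png",im)
im,d,c=grab("side");cv2.imwrite("pics/s10.png",cv2.resize(im[90:290,160:420],None,fx=3,fy=3)) 
E
```

```text
t 44.13 p [563.5  33.6 114. ] yaw -171.65 z [ 0.002  0.001 -1.   ] q6 -106 F [-0.5  0.   0.4] w 0.229 gf 59
tool delta mm [ 0.9  0.  39. ]
```

View pics/s10.png

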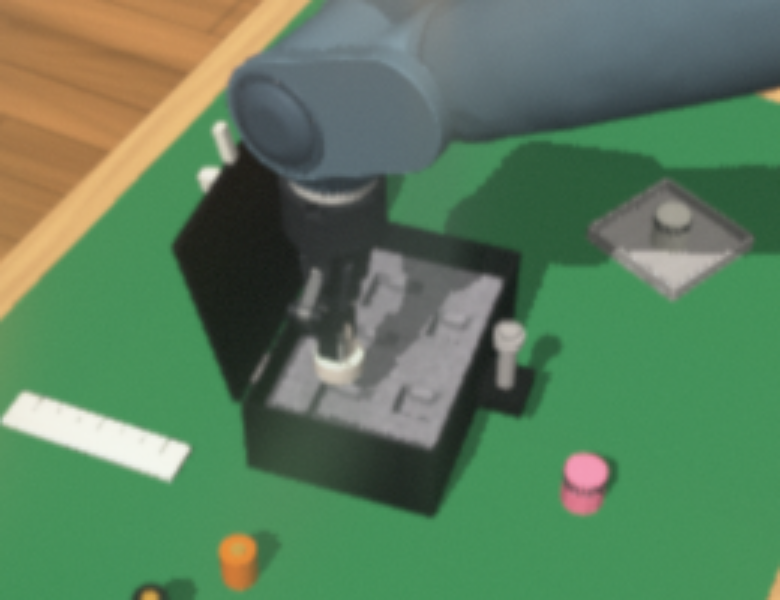

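Crop: hub held upright at (338,365) over the near-row cutout, nothing touching the lid. Descend and press.

Request:
carry_out --moves '[[[0.9,0,15],[0,0,0],0.15],[[0,0,15],[0,0,0],0.15],[[0,0,7],[0,0,0],0.15],[[0,0,0],[0,0,0],0.15],[[0,0,0],[0,0,0],0.15]]'

```text
clock: 44.65
ee_pos: [0.5632, 0.0333, 0.0778]
tcp_rot: [0.002, -0.073, 0.997, 0.0]
contact_force: [0.5, -0.4, -0.1]
grip_width: 0.227
gripper_force: 58.8
```

Request:
carry_out --moves '[[[0,0,3],[0,0,0],0.15],[[0,0,3],[0,0,0],0.15],[[0,0,3],[0,0,0],0.15],[[0,0,2],[0,0,0],0.15],[[0,0,0],[0,0,0],0.15]]'

```text
clock: 45.07
ee_pos: [0.5631, 0.0329, 0.0661]
tcp_rot: [0.002, -0.073, 0.997, -0.0]
contact_force: [0.1, -2.1, -0.1]
grip_width: 0.228
gripper_force: 58.7
```

```bash
python3 - <<'E'
from h import *
s,R=st(); delta(cw(18,66.2,54),R,s["ee_pos"])
E
```

```text
t 45.07 p [563.1  32.9  66.1] yaw -171.67 z [ 0.004 -0.    -1.   ] q6 -107 F [ 0.1 -2.1 -0.1] w 0.228 gf 59
tool delta mm [ 0.3  0.6 12.1]
```

Request:
carry_out --moves '[[[0,0,2],[0,0,0],0.15],[[0,0,2],[0,0,0],0.15],[[0,0,2],[0,0,0],0.15],[[0,0,0],[0,0,0],0.15],[[0,0,0],[0,0,0],0.15]]'

```text
clock: 45.48
ee_pos: [0.5641, 0.0331, 0.0609]
tcp_rot: [0.003, -0.073, 0.997, -0.0]
contact_force: [2.7, -0.3, 1.2]
grip_width: 0.23
gripper_force: 58.9
```

Request:
carry_out --moves '[[[0,0,2],[0,0,0],0.15],[[0,0,2],[0,0,0],0.15],[[0,0,1],[0,0,0],0.15],[[0,0,0],[0,0,0],0.15],[[0,0,0],[0,0,0],0.15]]'

```text
clock: 45.9
ee_pos: [0.5631, 0.0331, 0.0554]
tcp_rot: [0.002, -0.073, 0.997, 0.0]
contact_force: [1.6, -1.1, 4.7]
grip_width: 0.228
gripper_force: 59.5
```

Request:
carry_out --moves '[[[0,0,1],[0,0,0],0.15],[[0,0,1],[0,0,0],0.15],[[0,0,0],[0,0,0],0.15],[[0,0,0],[0,0,0],0.15],[[0,0,0],[0,0,0],0.15]]'

```text
clock: 46.32
ee_pos: [0.5632, 0.0331, 0.0553]
tcp_rot: [0.001, -0.073, 0.997, -0.0]
contact_force: [-6.6, -0.3, 18.6]
grip_width: 0.228
gripper_force: 60.9
```

Request:
carry_out --moves '[[[0,0,1],[0,0,0],0.15],[[0,0,0.5],[0,0,0],0.15],[[0,0,0],[0,0,0],0.15],[[0,0,0],[0,0,0],0.15],[[0,0,0],[0,0,0],0.15]]'

```text
clock: 46.73
ee_pos: [0.5633, 0.0331, 0.0552]
tcp_rot: [0.001, -0.073, 0.997, -0.0]
contact_force: [-12.6, -1.0, 27.4]
grip_width: 0.234
gripper_force: 61.8
```

Request:
carry_out --moves '[[[0,0,-2.5],[0,0,0],0.15],[[0,0,0],[0,0,0],0.5],[[0,0,0],[0,0,0],0.5],[[0,0,0],[0,0,0],0.5],[[0,0,-10],[0,0,0],0.5]]'

```text
clock: 47.15
ee_pos: [0.5606, 0.0336, 0.0617]
tcp_rot: [-0.001, -0.073, 0.997, 0.001]
contact_force: [-0.9, 0.3, -0.1]
grip_width: 0.502
gripper_force: 0.0
```

Request:
carry_out --moves '[[[0,0,-25],[0,0,0],0.5],[[0,0,-30],[0,0,0],0.5],[[0,0,-30],[0,0,0],0.5],[[0,0,0],[0,0,0],0.5],[[0,0,0],[0,0,0],0.5]]'

```text
clock: 47.57
ee_pos: [0.5642, 0.033, 0.1519]
tcp_rot: [0.004, -0.073, 0.997, -0.0]
contact_force: [0.0, 0.0, -0.8]
grip_width: 0.5
gripper_force: 0.0
```

```bash
cat > chk.py <<'E'
from h import *
import sys
s,R=st()
x0,y0=float(sys.argv[1]),float(sys.argv[2]); zz=float(sys.argv[3])
w=cw(x0,y0,0)
for n in("side","wrist","top"):
    im,d,c=grab(n);cv2.imwrite(f"pics/{n}_chk{int(s['clock'])}.png",im); P=pts(c,d); m=(abs(P[...,2]-zz)<.012)&(np.hypot(P[...,0]-w[0],P[...,1]-w[1])<.013)
    if m.sum()>3: q=P[m]; zt=np.percentile(q[:,2],90); t=q[q[:,2]>zt-.003]; print(n,"top z",zt,"xy",(t[:,:2].min(0)+t[:,:2].max(0))/2,"expect",w[:2],len(q))
    # reference foam height
E
python3 chk.py 18 66 .073; python3 - <<'E'
from h import *
s,R=st(); delta([.394,.2855,.12],R,s["ee_pos"])
E
```

```text
t 47.57 p [564.2  33.  151.9] yaw -171.67 z [ 0.008 -0.    -1.   ] q6 -107 F [ 0.   0.  -0.8] w 0.500 gf 0
side top z 0.07470528257704569 xy [0.56119051 0.0344944 ] expect [0.562722 0.033302] 67
wrist top z 0.07449511218599976 xy [0.5618511  0.03278988] expect [0.562722 0.033302] 998
t 47.72 p [561.7  33.3 147.9] yaw -171.67 z [ 0.001  0.001 -1.   ] q6 -107 F [-0.7 -0.3 -0. ] w 0.499 gf 0
tool delta mm [129.4 273.8  28. ]
```

Hub 1 stands at the home height (top ≈73–74 mm, stalled at 27 N). Next hub.

Request:
carry_out --moves '[[[10.8,22.8,0],[0,0,0],0.5],[[10.8,22.8,0],[0,0,0],0.5],[[10.8,22.8,0],[0,0,0],0.5],[[10.8,22.8,0],[0,0,0],0.5],[[10.8,22.8,0],[0,0,0],0.5]]'

```text
clock: 48.13
ee_pos: [0.4909, 0.1389, 0.1473]
tcp_rot: [-0.0, -0.072, 0.997, 0.0]
contact_force: [0.1, -0.2, 0.8]
grip_width: 0.498
gripper_force: 0.0
```

Request:
carry_out --moves '[[[10.8,22.8,0],[0,0,0],0.5],[[10.8,22.8,0],[0,0,0],0.5],[[10.8,22.8,0],[0,0,0],0.5],[[10.8,22.8,0],[0,0,0],0.5],[[10.8,22.8,0],[0,0,0],0.5]]'

```text
clock: 48.55
ee_pos: [0.421, 0.2437, 0.1473]
tcp_rot: [0.0, -0.073, 0.997, -0.0]
contact_force: [0.1, 0.4, -1.0]
grip_width: 0.498
gripper_force: 0.0
```

Request:
carry_out --moves '[[[10.8,22.8,10],[0,0,0],0.5],[[10.8,22.8,18],[0,0,0],0.5],[[0,0,0],[0,0,0],0.5],[[0,0,0],[0,0,0],0.5],[[0,0,0],[0,0,0],0.5]]'

```text
clock: 48.97
ee_pos: [0.3947, 0.2848, 0.1201]
tcp_rot: [0.001, -0.073, 0.997, -0.0]
contact_force: [0.9, -0.9, 0.1]
grip_width: 0.501
gripper_force: 0.0
```

```bash
python3 - <<'E'
from h import *
s,R=st(); 
im,d,c=grab("wrist"); P=pts(c,d); z=P[...,2]; m=(abs(z-.044)<.003)&(abs(P[...,0]-.394)<.035)&(abs(P[...,1]-.2855)<.035)
v,u=np.nonzero(m); (a,b),r=cv2.minEnclosingCircle(np.stack([u,v],1).astype(np.float32)); w=onz(c,a,b,.044); print(w,r)
delta([w[0]+.0002,w[1]+.0001,.0245],R,s["ee_pos"])
E
```

```text
t 48.97 p [394.7 284.8 120.1] yaw -171.66 z [ 0.002 -0.    -1.   ] q6 -76 F [ 0.9 -0.9  0.1] w 0.501 gf 0
[0.39345478 0.28534516 0.044     ] 16.99196434020996
tool delta mm [ 1.1  0.9 95.6]
```

Request:
carry_out --moves '[[[1,0.8,20],[0,0,0],0.5],[[0,0,25],[0,0,0],0.5],[[0,0,25],[0,0,0],0.5],[[0,0,18],[0,0,0],0.5],[[0,0,7.5],[0,0,0],0.5]]'

```text
clock: 49.43
ee_pos: [0.3935, 0.2844, 0.0232]
tcp_rot: [0.0, -0.072, 0.997, -0.001]
contact_force: [-0.1, -0.9, -0.5]
grip_width: 0.496
gripper_force: 0.0
```

Request:
carry_out --moves '[[[0,0,0],[0,0,0],0.5],[[0,0,0],[0,0,0],0.15],[[0,0,0],[0,0,0],0.15],[[0,0,0],[0,0,0],0.15],[[0,0,0],[0,0,0],0.15]]'

```text
clock: 49.85
ee_pos: [0.3957, 0.2863, 0.027]
tcp_rot: [0.003, -0.073, 0.997, 0.001]
contact_force: [0.4, -0.6, 4.4]
grip_width: 0.232
gripper_force: 58.8
```

Request:
carry_out --moves '[[[0,0,0],[0,0,0],0.15],[[0,0,-10],[0,0,0],0.15],[[0,0,-20],[0,0,0],0.15],[[0,0,-30],[0,0,0],0.15],[[0,0,-30],[0,0,0],0.15]]'

```text
clock: 50.27
ee_pos: [0.3927, 0.2855, 0.1161]
tcp_rot: [0.001, -0.073, 0.997, -0.0]
contact_force: [0.3, -0.1, -0.9]
grip_width: 0.227
gripper_force: 58.7
```

Request:
carry_out --moves '[[[0,0,-30],[0,0,0],0.15],[[0,0,-10],[0,0,0],0.15],[[0,0,0],[0,0,0],0.15],[[0,0,0],[0,0,0],0.15],[[0,0,0],[0,0,0],0.15]]'

```text
clock: 50.68
ee_pos: [0.3924, 0.2852, 0.1534]
tcp_rot: [0.0, -0.073, 0.997, -0.0]
contact_force: [0.5, -0.1, -1.2]
grip_width: 0.231
gripper_force: 58.7
```

```bash
python3 - <<'E'
from h import *
s,R=st(); delta(cw(18,0.2,114),R,s["ee_pos"])
E
```

```text
t 50.68 p [392.4 285.2 153.4] yaw -171.67 z [ 0.    -0.001 -1.   ] q6 -76 F [ 0.5 -0.1 -1.2] w 0.231 gf 59
tool delta mm [-131.9 -339.7   39.7]
```

Request:
carry_out --moves '[[[-9.4,-24.3,0],[0,0,0],0.15],[[-9.4,-24.3,0],[0,0,0],0.15],[[-9.4,-24.3,0],[0,0,0],0.15],[[-9.4,-24.3,0],[0,0,0],0.15],[[-9.4,-24.3,0],[0,0,0],0.15]]'

```text
clock: 51.1
ee_pos: [0.4568, 0.1711, 0.1531]
tcp_rot: [-0.0, -0.073, 0.997, 0.0]
contact_force: [0.4, -0.1, -0.8]
grip_width: 0.228
gripper_force: 58.8
```

Request:
carry_out --moves '[[[-9.4,-24.3,0],[0,0,0],0.15],[[-9.4,-24.3,0],[0,0,0],0.15],[[-9.4,-24.3,0],[0,0,0],0.15],[[-9.4,-24.3,0],[0,0,0],0.15],[[-9.4,-24.3,0],[0,0,0],0.15]]'

```text
clock: 51.52
ee_pos: [0.5209, 0.0578, 0.1531]
tcp_rot: [-0.001, -0.072, 0.997, 0.001]
contact_force: [-0.2, 0.5, -0.2]
grip_width: 0.228
gripper_force: 58.8
```

Request:
carry_out --moves '[[[-9.4,-24.3,0],[0,0,0],0.15],[[-9.4,-24.3,0],[0,0,0],0.15],[[-9.4,-24.3,0],[0,0,0],0.15],[[-9.4,-24.3,0],[0,0,0],0.15],[[0,0,20],[0,0,0],0.15]]'

```text
clock: 51.93
ee_pos: [0.5768, -0.036, 0.1375]
tcp_rot: [0.004, -0.071, 0.997, -0.001]
contact_force: [-0.1, -0.3, 0.4]
grip_width: 0.232
gripper_force: 58.8
```

Request:
carry_out --moves '[[[0,0,20],[0,0,0],0.15],[[0,0,0],[0,0,0],0.15],[[0,0,0],[0,0,0],0.15],[[0,0,0],[0,0,0],0.15],[[0,0,0],[0,0,0],0.15]]'

```text
clock: 52.35
ee_pos: [0.5738, -0.0316, 0.1166]
tcp_rot: [0.002, -0.073, 0.997, -0.0]
contact_force: [0.0, -0.2, -0.4]
grip_width: 0.231
gripper_force: 58.7
```

```bash
python3 - <<'E'
from h import *
s,R=st(); delta(cw(18,0.2,75),R,s["ee_pos"])
E
```

```text
t 52.35 p [573.8 -31.6 116.6] yaw -171.65 z [ 0.005  0.    -1.   ] q6 -113 F [ 0.  -0.2 -0.4] w 0.231 gf 59
tool delta mm [ 1.8  0.1 41.6]
```

Request:
carry_out --moves '[[[0.8,0,15],[0,0,0],0.15],[[0,0,15],[0,0,0],0.15],[[0,0,7],[0,0,0],0.15],[[0,0,0],[0,0,0],0.15],[[0,0,3],[0,0,0],0.15]]'

```text
clock: 52.77
ee_pos: [0.5735, -0.0319, 0.0769]
tcp_rot: [0.003, -0.073, 0.997, -0.0]
contact_force: [0.7, 0.1, -0.4]
grip_width: 0.228
gripper_force: 58.7
```

Request:
carry_out --moves '[[[0,0,3],[0,0,0],0.15],[[0,0,3],[0,0,0],0.15],[[0,0,2],[0,0,0],0.15],[[0,0,2],[0,0,0],0.15],[[0,0,0],[0,0,0],0.15]]'

```text
clock: 53.18
ee_pos: [0.5731, -0.0321, 0.066]
tcp_rot: [0.002, -0.073, 0.997, -0.0]
contact_force: [0.4, -1.0, 0.8]
grip_width: 0.225
gripper_force: 58.7
```

Request:
carry_out --moves '[[[0,0,2],[0,0,0],0.15],[[0,0,2],[0,0,0],0.15],[[0,0,2],[0,0,0],0.15],[[0,0,0],[0,0,0],0.15],[[0,0,0],[0,0,0],0.15]]'

```text
clock: 53.6
ee_pos: [0.5736, -0.032, 0.0603]
tcp_rot: [0.003, -0.073, 0.997, -0.0]
contact_force: [3.8, 0.3, 2.3]
grip_width: 0.227
gripper_force: 59.2
```

Request:
carry_out --moves '[[[0,0,2],[0,0,0],0.15],[[0,0,2],[0,0,0],0.15],[[0,0,1],[0,0,0],0.15],[[0,0,0],[0,0,0],0.15],[[0,0,0],[0,0,0],0.15]]'

```text
clock: 54.02
ee_pos: [0.573, -0.0321, 0.056]
tcp_rot: [0.002, -0.073, 0.997, -0.0]
contact_force: [-2.1, -0.0, 11.3]
grip_width: 0.233
gripper_force: 60.3
```

Request:
carry_out --moves '[[[0,0,1],[0,0,0],0.15],[[0,0,1],[0,0,0],0.15],[[0,0,1],[0,0,0],0.15],[[0,0,0],[0,0,0],0.15],[[0,0,0],[0,0,0],0.15]]'

```text
clock: 54.43
ee_pos: [0.5732, -0.0322, 0.0559]
tcp_rot: [0.001, -0.073, 0.997, -0.0]
contact_force: [-13.7, 1.2, 31.1]
grip_width: 0.236
gripper_force: 62.3
```

Request:
carry_out --moves '[[[0,0,-3.5],[0,0,0],0.15],[[0,0,0],[0,0,0],0.5],[[0,0,0],[0,0,0],0.5],[[0,0,0],[0,0,0],0.5],[[0,0,-10],[0,0,0],0.5]]'

```text
clock: 54.85
ee_pos: [0.5703, -0.0312, 0.0626]
tcp_rot: [-0.001, -0.073, 0.997, 0.001]
contact_force: [0.4, 0.4, -0.5]
grip_width: 0.499
gripper_force: 0.0
```

Request:
carry_out --moves '[[[0,0,-25],[0,0,0],0.5],[[0,0,-30],[0,0,0],0.5],[[0,0,-30],[0,0,0],0.5],[[0,0,0],[0,0,0],0.5],[[0,0,0],[0,0,0],0.5]]'

```text
clock: 55.27
ee_pos: [0.5738, -0.0322, 0.1528]
tcp_rot: [0.004, -0.073, 0.997, -0.001]
contact_force: [-0.9, -0.5, -0.8]
grip_width: 0.502
gripper_force: 0.0
```

```bash
python3 chk.py 18 0 .073; python3 - <<'E'
from h import *
s,R=st(); delta([.599,.2565,.12],R,s["ee_pos"])
E
```

```text
t 55.27 p [573.8 -32.2 152.8] yaw -171.67 z [ 0.008 -0.001 -1.   ] q6 -113 F [-0.9 -0.5 -0.8] w 0.502 gf 0
side top z 0.07436613236157799 xy [ 0.56962539 -0.03068465] expect [ 0.5722128 -0.0320116] 58
wrist top z 0.07489119699016585 xy [ 0.57097127 -0.03264203] expect [ 0.5722128 -0.0320116] 1007
t 55.42 p [571.4 -31.6 148.8] yaw -171.67 z [ 0.001  0.001 -1.   ] q6 -113 F [ 0.2 -0.7 -0.7] w 0.503 gf 0
tool delta mm [-69.  281.1  29.2]
```

Request:
carry_out --moves '[[[-5.8,23.4,0],[0,0,0],0.55],[[-5.8,23.4,0],[0,0,0],0.55],[[-5.8,23.4,0],[0,0,0],0.55],[[-5.8,23.4,0],[0,0,0],0.55],[[-5.8,23.4,0],[0,0,0],0.55]]'

```text
clock: 55.83
ee_pos: [0.583, 0.0892, 0.1484]
tcp_rot: [-0.0, -0.072, 0.997, 0.0]
contact_force: [0.3, -0.4, 0.1]
grip_width: 0.553
gripper_force: 0.0
```

Request:
carry_out --moves '[[[-5.8,23.4,0],[0,0,0],0.55],[[-5.8,23.4,0],[0,0,0],0.55],[[-5.8,23.4,0],[0,0,0],0.55],[[-5.8,23.4,0],[0,0,0],0.55],[[-5.8,23.4,0],[0,0,0],0.55]]'

```text
clock: 56.25
ee_pos: [0.5948, 0.209, 0.1484]
tcp_rot: [-0.0, -0.073, 0.997, -0.0]
contact_force: [0.8, -0.3, 0.5]
grip_width: 0.55
gripper_force: 0.0
```

Request:
carry_out --moves '[[[-5.8,23.4,10],[0,0,0],0.55],[[-5.8,23.4,18],[0,0,0],0.55],[[0,0,0],[0,0,0],0.55],[[0,0,0],[0,0,0],0.55],[[0,0,0],[0,0,0],0.55]]'

```text
clock: 56.67
ee_pos: [0.6002, 0.2555, 0.1215]
tcp_rot: [0.001, -0.073, 0.997, -0.0]
contact_force: [0.1, 0.2, -0.1]
grip_width: 0.552
gripper_force: 0.0
```

```bash
python3 - <<'E'
from h import *
s,R=st(); 
im,d,c=grab("wrist"); P=pts(c,d); z=P[...,2]; m=(abs(z-.037)<.003)&(abs(P[...,0]-.599)<.03)&(abs(P[...,1]-.2565)<.03)
v,u=np.nonzero(m); (a,b),r=cv2.minEnclosingCircle(np.stack([u,v],1).astype(np.float32)); w=onz(c,a,b,.037); print(w,r,m.sum(),im[m].mean(0),np.ptp(P[m],axis=0))
delta([w[0]+.0002,w[1]+.0001,.0215],R,s["ee_pos"])
E
```

```text
t 56.67 p [600.2 255.5 121.5] yaw -171.67 z [ 0.001 -0.    -1.   ] q6 -85 F [ 0.1  0.2 -0.1] w 0.552 gf 0
[0.6003467 0.255798  0.037    ] 21.117238998413086 1319 [58.94692949 82.38210766 89.6671721 ] [0.0276205  0.02761125 0.00521889]
tool delta mm [ -0.3   0.4 100. ]
```

Request:
carry_out --moves '[[[-0.3,0.3,20],[0,0,0],0.55],[[0,0,25],[0,0,0],0.55],[[0,0,25],[0,0,0],0.55],[[0,0,20],[0,0,0],0.55],[[0,0,11],[0,0,0],0.55]]'

```text
clock: 57.13
ee_pos: [0.6003, 0.2548, 0.0194]
tcp_rot: [0.0, -0.072, 0.997, -0.0]
contact_force: [-0.6, 0.5, -0.1]
grip_width: 0.546
gripper_force: 0.0
```

Request:
carry_out --moves '[[[0,0,0],[0,0,0],0.55],[[0,0,0],[0,0,0],0.2],[[0,0,0],[0,0,0],0.2],[[0,0,0],[0,0,0],0.2],[[0,0,0],[0,0,0],0.2]]'

```text
clock: 57.55
ee_pos: [0.6028, 0.2566, 0.0236]
tcp_rot: [0.004, -0.073, 0.997, 0.0]
contact_force: [0.5, -0.7, 3.7]
grip_width: 0.297
gripper_force: 59.3
```

Request:
carry_out --moves '[[[0,0,0],[0,0,0],0.2],[[0,0,-10],[0,0,0],0.2],[[0,0,-20],[0,0,0],0.2],[[0,0,-30],[0,0,0],0.2],[[0,0,-30],[0,0,0],0.2]]'

```text
clock: 57.97
ee_pos: [0.5999, 0.2562, 0.1119]
tcp_rot: [0.0, -0.073, 0.997, -0.0]
contact_force: [0.5, -0.6, 0.8]
grip_width: 0.302
gripper_force: 59.1
```

Request:
carry_out --moves '[[[0,0,-30],[0,0,0],0.2],[[0,0,-12],[0,0,0],0.2],[[0,0,0],[0,0,0],0.2],[[0,0,0],[0,0,0],0.2],[[0,0,0],[0,0,0],0.2]]'

```text
clock: 58.38
ee_pos: [0.5994, 0.256, 0.151]
tcp_rot: [-0.0, -0.073, 0.997, -0.0]
contact_force: [0.3, -0.1, -1.2]
grip_width: 0.297
gripper_force: 59.1
```

```bash
python3 - <<'E'
from h import *
s,R=st(); delta(cw(-41,45.2,114),R,s["ee_pos"])
E
```

```text
t 58.38 p [599.4 256.  151. ] yaw -171.67 z [-0.001 -0.    -1.   ] q6 -85 F [ 0.3 -0.1 -1.2] w 0.297 gf 59
tool delta mm [ 127.6 -235.8   37.1]
```

Request:
carry_out --moves '[[[12.7,-23.6,0],[0,0,0],0.2],[[12.7,-23.6,0],[0,0,0],0.2],[[12.7,-23.6,0],[0,0,0],0.2],[[12.7,-23.6,0],[0,0,0],0.2],[[12.7,-23.6,0],[0,0,0],0.2]]'

```text
clock: 58.8
ee_pos: [0.5529, 0.1293, 0.1504]
tcp_rot: [-0.001, -0.073, 0.997, 0.0]
contact_force: [1.0, -0.2, -0.6]
grip_width: 0.296
gripper_force: 59.1
```

Request:
carry_out --moves '[[[12.7,-23.6,0],[0,0,0],0.2],[[12.7,-23.6,0],[0,0,0],0.2],[[12.7,-23.6,0],[0,0,0],0.2],[[12.7,-23.6,0],[0,0,0],0.2],[[12.7,-23.6,0],[0,0,0],0.2]]'

```text
clock: 59.22
ee_pos: [0.5072, 0.0037, 0.1505]
tcp_rot: [-0.001, -0.073, 0.997, 0.001]
contact_force: [0.5, -0.7, 0.0]
grip_width: 0.295
gripper_force: 59.1
```

Request:
carry_out --moves '[[[0,0,20],[0,0,0],0.2],[[0,0,20],[0,0,0],0.2],[[0,0,10],[0,0,0],0.2],[[0,0,0],[0,0,0],0.2],[[0,0,0],[0,0,0],0.2]]'

```text
clock: 59.63
ee_pos: [0.5085, 0.0049, 0.1017]
tcp_rot: [0.0, -0.073, 0.997, 0.001]
contact_force: [0.1, 0.3, 0.5]
grip_width: 0.297
gripper_force: 59.1
```

Request:
carry_out --moves '[[[0,0,10],[0,0,0],0.2],[[0,0,10],[0,0,0],0.2],[[0,0,5],[0,0,0],0.2],[[0,0,0],[0,0,0],0.2],[[0,0,0],[0,0,0],0.2]]'

```text
clock: 60.05
ee_pos: [0.5095, 0.0046, 0.0777]
tcp_rot: [0.001, -0.073, 0.997, 0.0]
contact_force: [-0.5, 0.4, -0.2]
grip_width: 0.3
gripper_force: 59.1
```

```bash
python3 - <<'E'
from h import *
s,R=st(); delta(cw(-41,45.2,52),R,s["ee_pos"])
E
```

```text
t 60.05 p [509.5   4.6  77.7] yaw -171.67 z [ 0.003  0.001 -1.   ] q6 -111 F [-0.5  0.4 -0.2] w 0.300 gf 59
tool delta mm [ 2.2 -0.1 25.7]
```

Request:
carry_out --moves '[[[1.5,0,3],[0,0,0],0.2],[[0,0,3],[0,0,0],0.2],[[0,0,3],[0,0,0],0.2],[[0,0,2],[0,0,0],0.2],[[0,0,0],[0,0,0],0.2]]'

```text
clock: 60.47
ee_pos: [0.5079, 0.0043, 0.0666]
tcp_rot: [0.001, -0.073, 0.997, 0.0]
contact_force: [-0.1, 0.3, -0.6]
grip_width: 0.297
gripper_force: 59.1
```

Request:
carry_out --moves '[[[0,0,2],[0,0,0],0.2],[[0,0,2],[0,0,0],0.2],[[0,0,2],[0,0,0],0.2],[[0,0,0],[0,0,0],0.2],[[0,0,0],[0,0,0],0.2]]'

```text
clock: 60.88
ee_pos: [0.5088, 0.0041, 0.0616]
tcp_rot: [0.002, -0.073, 0.997, -0.0]
contact_force: [0.3, -0.4, 3.2]
grip_width: 0.297
gripper_force: 59.5
```

Request:
carry_out --moves '[[[0,0,2],[0,0,0],0.2],[[0,0,2],[0,0,0],0.2],[[0,0,1],[0,0,0],0.2],[[0,0,0],[0,0,0],0.2],[[0,0,0],[0,0,0],0.2]]'

```text
clock: 61.3
ee_pos: [0.5087, 0.0041, 0.0562]
tcp_rot: [0.002, -0.073, 0.997, -0.0]
contact_force: [2.0, -1.1, 1.8]
grip_width: 0.298
gripper_force: 59.3
```

Request:
carry_out --moves '[[[0,0,1],[0,0,0],0.2],[[0,0,1],[0,0,0],0.2],[[0,0,1],[0,0,0],0.2],[[0,0,0],[0,0,0],0.2],[[0,0,0],[0,0,0],0.2]]'

```text
clock: 61.72
ee_pos: [0.508, 0.0042, 0.0528]
tcp_rot: [0.001, -0.073, 0.997, 0.0]
contact_force: [0.8, -1.8, 0.4]
grip_width: 0.296
gripper_force: 59.3
```

Request:
carry_out --moves '[[[0,0,1],[0,0,0],0.2],[[0,0,1],[0,0,0],0.2],[[0,0,0.5],[0,0,0],0.2],[[0,0,0],[0,0,0],0.2],[[0,0,0],[0,0,0],0.2]]'

```text
clock: 62.13
ee_pos: [0.5084, 0.0042, 0.0524]
tcp_rot: [0.001, -0.073, 0.997, 0.0]
contact_force: [-6.3, -0.1, 19.0]
grip_width: 0.3
gripper_force: 61.0
```

Request:
carry_out --moves '[[[0,0,1],[0,0,0],0.2],[[0,0,0.5],[0,0,0],0.2],[[0,0,0],[0,0,0],0.2],[[0,0,0],[0,0,0],0.2],[[0,0,0],[0,0,0],0.2]]'

```text
clock: 62.55
ee_pos: [0.5087, 0.0042, 0.0524]
tcp_rot: [0.001, -0.073, 0.997, 0.0]
contact_force: [-11.8, -0.2, 30.3]
grip_width: 0.295
gripper_force: 62.1
```

Request:
carry_out --moves '[[[0,0,-3.5],[0,0,0],0.2],[[0,0,0],[0,0,0],0.5],[[0,0,0],[0,0,0],0.5],[[0,0,0],[0,0,0],0.5],[[0,0,-10],[0,0,0],0.5]]'

```text
clock: 62.97
ee_pos: [0.506, 0.0048, 0.0604]
tcp_rot: [-0.001, -0.073, 0.997, 0.001]
contact_force: [-1.3, 0.3, 0.4]
grip_width: 0.503
gripper_force: 0.0
```

Request:
carry_out --moves '[[[0,0,-30],[0,0,0],0.5],[[0,0,-30],[0,0,0],0.5],[[0,0,-30],[0,0,0],0.5],[[0,0,-30],[0,0,0],0.5],[[0,0,-30],[0,0,0],0.5]]'

```text
clock: 63.38
ee_pos: [0.5073, 0.0044, 0.2144]
tcp_rot: [0.002, -0.073, 0.997, 0.0]
contact_force: [0.4, 0.8, 0.2]
grip_width: 0.503
gripper_force: 0.0
```

Request:
carry_out --moves '[[[10,20,-5],[0,0,0],0.5],[[10,25,-5],[0,0,0],0.5],[[10,25,0],[0,0,0],0.5],[[10,25,0],[0,0,0],0.5],[[10,25,0],[0,0,0],0.5]]'

```text
clock: 63.8
ee_pos: [0.4399, 0.1166, 0.2229]
tcp_rot: [0.002, -0.072, 0.997, 0.0]
contact_force: [-0.1, 0.8, 0.1]
grip_width: 0.499
gripper_force: 0.0
```

Request:
carry_out --moves '[[[10,25,0],[0,0,0],0.5],[[10,25,0],[0,0,0],0.5],[[0,25,0],[0,0,0],0.5],[[0,0,0],[0,0,0],0.5],[[0,0,0],[0,0,0],0.5]]'

```text
clock: 64.22
ee_pos: [0.4097, 0.1877, 0.2226]
tcp_rot: [0.002, -0.074, 0.997, 0.0]
contact_force: [-0.7, 0.4, 0.4]
grip_width: 0.498
gripper_force: 0.0
```

```bash
python3 - <<'E'
from h import *
s,R=st(); T=[]
for n in("top","side"):
    im,d,c=grab(n); P=pts(c,d); v=P-np.array([.5544,-.0346,.003]); cx=v@[.9896,.1438,0]*1e3; cy=v@[-.1438,.9896,0]*1e3; z=v[...,2]*1e3
    print(n)
    for nm,x,y,e in(("hub",18,66,70),("hub",18,0,70),("roller",-41,45,63)):
        m=(np.hypot(cx-x,cy-y)<15)&(abs(z-e)<12)
        if m.sum()>8:
            q=np.percentile(z[m],85); t=m&(abs(z-q)<3); print(nm,y,"top over case %.1f expect %d"%(np.median(z[t]),e),"c",np.round([np.median(cx[t]),np.median(cy[t])],1),m.sum())
    m=(abs(cx)<70)&(abs(cy)<110)&(abs(z-45)<3); print("foam",np.median(z[m]))
    m=(z>100)&(z<230)&(abs(cy)<115)&(cx>70)&(cx<140)&(im.max(-1)<70); 
    if m.sum()>50: f=np.polyfit(z[m],cx[m],1); print("lid slope -> angle",np.pi/2+np.arctan(f[0]),m.sum())
    m=(abs(P[...,2]-.041)<.004)&(abs(P[...,0]-.4045)<.035)&(abs(P[...,1]+.3175)<.035); print("cap",cv2.minEnclosingCircle((P[m][:,:2]*1000).astype(np.float32)),np.median(P[m][:,2]))
    T.append(im)
a=cv2.resize(T[0][100:380,130:490],(400,311)); b=cv2.resize(T[1][80:360,180:480],(333,311)); cv2.imwrite("pics/f1.png",np.hstack([a,b]))
E
```

```text
t 64.22 p [409.7 187.7 222.6] yaw -171.53 z [ 0.003  0.    -1.   ] q6 -88 F [-0.7  0.4  0.4] w 0.498 gf 0
top
hub 66 top over case 71.2 expect 70 c [15. 65.] 71
hub 0 top over case 71.4 expect 70 c [15.2 -1.5] 71
roller 45 top over case 65.3 expect 63 c [-42.2  43.7] 105
foam 44.81390416590897
lid slope -> angle 1.8020766962465335 3155
cap ((402.47064208984375, -318.7848205566406), 17.935945510864258) 0.040798056795804755
side
hub 66 top over case 69.6 expect 70 c [16.4 67.7] 75
hub 0 top over case 70.4 expect 70 c [16.8  4.9] 51
foam 44.7031581324037
lid slope -> angle 1.8013004751975812 2504
cap ((0.0, 0.0), 0.0) nan
  return _methods._mean(a, axis=axis, dtype=dtype,
  ret = ret.dtype.type(ret / rcount)
```

View pics/f1.png

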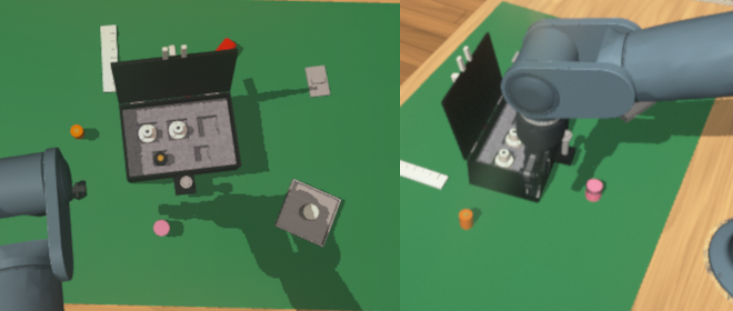

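Composite: top view shows both hubs and the roller in their cutouts, cap in tray, lid open; bystanders in place. A closer check of the heights with the wrist camera.

Request:
carry_out --moves '[[[-10,-25,0],[0,0,0],0.5],[[-10,-25,0],[0,0,0],0.5],[[-10,-25,0],[0,0,0],0.5],[[-10,-25,0],[0,0,0],0.5],[[-10,-25,0],[0,0,0],0.5]]'

```text
clock: 64.73
ee_pos: [0.4784, 0.0682, 0.2226]
tcp_rot: [0.002, -0.072, 0.997, 0.0]
contact_force: [0.2, 0.3, 0.0]
grip_width: 0.501
gripper_force: 0.0
```

Request:
carry_out --moves '[[[-10,-25,0],[0,0,0],0.5],[[-10,-25,0],[0,0,0],0.5],[[0,0,0],[0,0,0],0.5],[[0,0,0],[0,0,0],0.5],[[0,0,0],[0,0,0],0.5]]'

```text
clock: 65.15
ee_pos: [0.5045, 0.0235, 0.2224]
tcp_rot: [0.001, -0.072, 0.997, 0.0]
contact_force: [1.0, 0.2, -0.6]
grip_width: 0.499
gripper_force: 0.0
```

```bash
python3 - <<'E'
from h import *
s,R=st(); im,d,c=grab("wrist"); cv2.imwrite("pics/w12.png",im)
P=pts(c,d); v=P-np.array([.5544,-.0346,.003]); cx=v@[.9896,.1438,0]*1e3; cy=v@[-.1438,.9896,0]*1e3; z=v[...,2]*1e3
m=(abs(cx)<70)&(abs(cy)<110)&(abs(z-45)<2.5); print("foam",np.median(z[m]))
for nm,x,y,r,e in(("hub",18,66,9,70),("hub",18,0,9,70),("hubbase",18,66,19,48),("hubbase",18,0,19,48),("roller",-41,45,11,63)):
    m=(np.hypot(cx-x,cy-y)<r)&(abs(z-e)<5); print(nm,e,m.sum(),np.round(np.percentile(z[m],[10,50,90]),1) if m.sum() else "")
E
```

```text
t 65.15 p [504.5  23.5 222.4] yaw -171.75 z [ 0.003  0.001 -1.   ] q6 -109 F [ 1.   0.2 -0.6] w 0.499 gf 0
foam 45.33825445124095
hub 70 301 [70.1 70.8 71.6]
hub 70 305 [70.3 71.2 72. ]
hubbase 48 604 [47.9 48.8 51.3]
hubbase 48 599 [48.3 49.2 51.3]
roller 63 519 [64.  64.9 65.8]
```

View pics/w12.png

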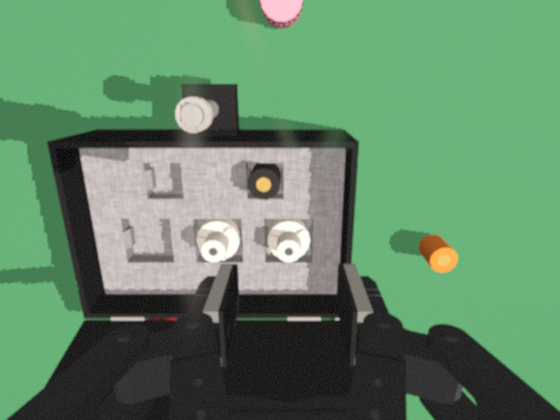

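Wrist view: roller (264,182), hubs (218,241) and (290,241) seated in their cutouts. The roller reads about 1.6 mm high, so I'll press each on top with shut fingers to be sure.

Request:
carry_out --moves '[[[0,-9.5,20],[0,0,0],0],[[0,-9.5,25],[0,0,0],0],[[0,0,25],[0,0,0],0],[[0,0,25],[0,0,0],0],[[0,0,25],[0,0,0],0]]'

```text
clock: 65.62
ee_pos: [0.5075, 0.006, 0.1018]
tcp_rot: [0.002, -0.073, 0.997, 0.0]
contact_force: [-0.3, -0.4, -0.9]
grip_width: 0.003
gripper_force: 0.0
```

Request:
carry_out --moves '[[[0,0,20],[0,0,0],0],[[0,0,5],[0,0,0],0],[[0,0,0],[0,0,0],0],[[0,0,0],[0,0,0],0],[[0,0,0],[0,0,0],0]]'

```text
clock: 66.03
ee_pos: [0.5093, 0.0053, 0.0794]
tcp_rot: [0.003, -0.073, 0.997, -0.0]
contact_force: [-0.4, 0.5, 0.2]
grip_width: -0.0
gripper_force: 0.0
```

```bash
python3 - <<'E'
from h import *
s,R=st(); delta(cw(-41,45,66),R,s["ee_pos"])
E
```

```text
t 66.03 p [509.3   5.3  79.4] yaw -171.64 z [ 0.007 -0.    -1.   ] q6 -111 F [-0.4  0.5  0.2] w -0.000 gf 0
tool delta mm [ 2.2 -0.9 13.4]
```

Request:
carry_out --moves '[[[1.5,-0.9,4],[0,0,0],0],[[0,0,4],[0,0,0],0],[[0,0,2],[0,0,0],0],[[0,0,1],[0,0,0],0],[[0,0,0],[0,0,0],0]]'

```text
clock: 66.45
ee_pos: [0.5068, 0.0041, 0.0666]
tcp_rot: [0.002, -0.073, 0.997, 0.0]
contact_force: [-0.4, 0.0, 0.3]
grip_width: 0.002
gripper_force: 0.1
```

Request:
carry_out --moves '[[[0,0,1],[0,0,0],0],[[0,0,1],[0,0,0],0],[[0,0,0],[0,0,0],0],[[0,0,0],[0,0,0],0],[[0,0,0],[0,0,0],0]]'

```text
clock: 66.87
ee_pos: [0.5072, 0.0041, 0.0661]
tcp_rot: [0.002, -0.073, 0.997, 0.0]
contact_force: [-5.0, 0.3, 11.1]
grip_width: 0.002
gripper_force: 5.6
```

Request:
carry_out --moves '[[[0,0,1],[0,0,0],0],[[0,0,0.5],[0,0,0],0],[[0,0,0],[0,0,0],0],[[0,0,0],[0,0,0],0],[[0,0,0],[0,0,0],0]]'

```text
clock: 67.28
ee_pos: [0.5077, 0.004, 0.066]
tcp_rot: [0.002, -0.073, 0.997, -0.0]
contact_force: [-9.4, 0.4, 21.9]
grip_width: 0.001
gripper_force: 10.9
```

The fingertips stall at z = 66.0 mm, which is exactly the fully-home roller height. The hubs read closer still. Raise clear and hand in.

Request:
carry_out --moves '[[[0,0,-10],[0,0,0],0],[[0,0,-25],[0,0,0],0],[[0,0,-35],[0,0,0],0],[[0,0,-35],[0,0,0],0],[[0,0,-35],[0,0,0],0]]'

```text
clock: 67.7
ee_pos: [0.5058, 0.0042, 0.2044]
tcp_rot: [0.001, -0.073, 0.997, 0.0]
contact_force: [0.6, -0.5, -0.1]
grip_width: -0.003
gripper_force: 0.0
```

Request:
carry_out --moves '[[[10,25,-10],[0,0,0],0],[[10,25,0],[0,0,0],0],[[10,25,0],[0,0,0],0],[[0,0,0],[0,0,0],0],[[0,0,0],[0,0,0],0]]'

```text
clock: 68.12
ee_pos: [0.4653, 0.0746, 0.213]
tcp_rot: [0.002, -0.074, 0.997, -0.0]
contact_force: [0.1, 0.3, -0.3]
grip_width: 0.001
gripper_force: 0.0
```

```bash
python3 - <<'E'
from h import *
st(); im,d,c=grab("top"); P=pts(c,d); v=P-np.array([.5544,-.0346,.003]); cx=v@[.9896,.1438,0]*1e3; cy=v@[-.1438,.9896,0]*1e3; z=v[...,2]*1e3
for x,y,e in((18,66,70),(18,0,70),(-41,45,63)):
    m=(np.hypot(cx-x,cy-y)<11)&(abs(z-e)<6); print(m.sum(),np.median(z[m]) if m.sum() else None)
print(bot.sign_off())
E
```

```text
t 68.12 p [465.3  74.6 213. ] yaw -171.55 z [ 0.004  0.    -1.   ] q6 -103 F [ 0.1  0.3 -0.3] w 0.001 gf 0
0 None
55 70.36754291582828
61 62.893558384532696
the job is handed in; nothing more can be done
None
```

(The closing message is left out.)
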